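# Change the battery packs round between charger, lamp and holder

## Task

Change the battery packs round: the charged tall pack in the charger goes into the work lamp, the standard pack waiting in the plywood holder goes into the charger, and the flat compact pack now in the lamp goes into the holder; the rubber mat is free for parking one on the way. Seat each pack upright and fully home in its pocket, never drop one, and leave the glue bottle, the tin and the wood offcut where they stand.

Things in the scene. Friction and masses are not known exactly. Their poses are not given: they have to be found in the camera images.
- compact_pack_center (a point): Compact battery pack, the lowest: 50 mm high, black plastic box with grey top and a plain black patch on it, about 0.2 kg. At the start it sits in the lamp's pocket. Foot 92 mm (x) by 54 mm (y, the width to grip), straight sides. Point: its centre, half-way up; z up. Goes in either way round.
- tall_pack_center (a point): Tall battery pack: 84 mm high, black plastic with grey top that has a row of four white dots, about 0.45 kg; above 30 mm from its foot its body is longer, 116 mm (x). At the start it sits in the charger's pocket. Foot 92 mm (x) by 54 mm (y, the width to grip), straight sides. Point: its centre, half-way up; z up. Goes in either way round.
- standard_pack_center (a point): Standard battery pack, the middle size: 66 mm high, black plastic box with grey top crossed by five black ribs, about 0.35 kg. At the start it sits in the plywood holder's pocket. Foot 92 mm (x) by 54 mm (y, the width to grip), straight sides. Point: its centre, half-way up; z up. Goes in either way round.
- charger_seat (a point): Pocket of the charger: grey plastic housing 166 x 112 mm, fixed, with a vented hump 62 to 98 mm from the point along +x, 53 mm high, and a short flex. Pocket floor 24 mm, rim 44 mm above the bench. Pocket for any pack, length along x: 100 x 62 mm at the floor, walls sloping out to 110 x 72 mm at the mouth, 20 mm deep. Point: middle of its floor, z up.
- lamp_seat (a point): Pocket in the base of the cordless work lamp: pale grey metal base 148 x 120 mm, fixed; LED panel 170 mm wide with its knobs, 95 to 155 mm from the point along -x, top 115 mm above the bench. Pocket floor 26 mm, rim 46 mm above the bench. Pocket for any pack, length along x: 100 x 62 mm at the floor, walls sloping out to 110 x 72 mm at the mouth, 20 mm deep. Point: middle of its floor, z up.
- holder_seat (a point): Pocket of the plywood battery holder: plain plywood block 148 x 110 mm fixed to the bench, a screw in each corner. Pocket floor 12 mm above the bench, rim 32 mm above it. Pocket for any pack, length along x: 100 x 62 mm at the floor, walls sloping out to 110 x 72 mm at the mouth, 20 mm deep. Point: middle of its floor, z up.
- mat_top (a point): Black rubber mat on the bench, the free spot: 170 x 130 mm, 3 mm thick, fixed. Point: middle of its top; x along its length, z up.
- glue_bottle_center (a point): Bystander: white glue bottle with yellow nozzle, 64 mm across, 190 mm high, loose. Point: its centre half-way up.
- tin_center (a point): Bystander: steel tin with paper label, 86 mm across, 97 mm high, loose. Point: its centre half-way up.
- offcut_center (a point): Bystander: dark wood offcut lying flat, 70 x 110 x 22 mm, loose. Point: its centre.

How it is judged:
At the end, for the whole second after the job is handed in: Tall pack in the lamp's pocket, standard pack in the charger's, compact pack in the holder's: each upright (0.1 rad), lengthwise in the pocket either way round (0.2 rad), within 10 mm of its middle, on its floor within 5 mm, released and at rest (horizontal distance between compact_pack_center and holder_seat below 0.01 m and z of compact_pack_center in the frame of holder_seat between 0.02 and 0.03 m and angle between the x axis of compact_pack_center and the x axis of holder_seat, either way round below 0.2 rad and angle between each of compact_pack_center, tall_pack_center, standard_pack_center's own z axis and vertical below 0.1 rad and linear speed of each of compact_pack, tall_pack, standard_pack below 0.03 m/s and horizontal distance between tall_pack_center and lamp_seat below 0.01 m and z of tall_pack_center in the frame of lamp_seat between 0.037 and 0.047 m and angle between the x axis of tall_pack_center and the x axis of lamp_seat, either way round below 0.2 rad and horizontal distance between standard_pack_center and charger_seat below 0.01 m and z of standard_pack_center in the frame of charger_seat between 0.028 and 0.038 m and angle between the x axis of standard_pack_center and the x axis of charger_seat, either way round below 0.2 rad); the robot touches nothing.
It fails at once if a pack is dropped or thrown (faster than 0.9 m/s out of the fingers) ((linear speed of compact_pack above 0.9 m/s and contact force between the fingers and compact_pack below 0.1 N) or (linear speed of tall_pack above 0.9 m/s and contact force between the fingers and tall_pack below 0.1 N) or (linear speed of standard_pack above 0.9 m/s and contact force between the fingers and standard_pack below 0.1 N)).
It fails at once if the glue bottle is knocked over or pushed more than 30 mm (distance of glue_bottle_center from where it was at the start of the episode above 0.03 m or angle between glue_bottle_center's own z axis and vertical above 0.5 rad).
It fails at once if the tin is knocked over or pushed more than 30 mm (distance of tin_center from where it was at the start of the episode above 0.03 m or angle between tin_center's own z axis and vertical above 0.5 rad).
It fails at once if the wood offcut is knocked over or pushed more than 30 mm (distance of offcut_center from where it was at the start of the episode above 0.03 m or angle between offcut_center's own z axis and vertical above 0.5 rad).
It also fails if it takes over 133 s, if anything falls off the work surface, if the arm or the gripper's body presses on something with over 40 N, if the wrist force passes 120 N, or if a joint passes its speed limit or range.

## Robot

A 6-joint arm with a two-finger parallel gripper is mounted at the origin on the work surface. World frame = base frame: x ahead of the robot, y to its left, z up, the work surface at z = 0. Lengths are in m, angles in rad, forces in N, time in s.
With the tool pointing down it reaches from about 0.275 to 0.85 m from the base axis. Payload 19 kg.
Tool frame: the origin (TCP) lies midway between the tips of the shut fingers; the grasp point (between the pads) lies grip_depth behind it (grip_depth is the distance from the TCP to the grasp point, in m); x points along the fingers, y is the direction in which the jaws open and shut, and the axes are right-handed (so a half turn about x gives the same grasp; the last joint's range is limited). The gripper opens to 85 mm and grips with 20 to 120 N. Pads are 22 mm wide; open, the fingers measure 114 mm over their backs; the gripper's body (76 mm by 85 mm) begins 54 mm behind the grasp point. The pads swing forward as they close: fully open they stand 13 mm farther back than shut.
Start: joints at [-1.476, 0.15, 1.437, -0, 1.554, -0.134], TCP at [0.13, -0.56, 0.21] pointing down, gripper open.
Joint ranges: [-2.8, 2.8], [-0.68, 2.1], [0.12, 2.68], [-1.39, 4.53], [0.16, 2.79], [-2.81, 2.81]. Speed limits (rad/s): [1.89, 1.89, 2.22, 3.01, 3.01, 3.01].

## Interface

Orientations are given as a unit quaternion [x, y, z, w].
In Python, from cell import * gives the robot as it stands. The module is installed in compiled form; this text tells all that it offers.
- The arm moves only by the tool jog_arm, never from a script. Its argument "motion" is a list that holds one entry, the list of rows, each a list of 7 numbers: the opening, from -1 (shut) to 1 (fully open), so that 0 is half open, then the shift along the tool's x, y, z in cm, then the turn, a rotation vector about the tool's x, y, z in units of 6 degrees (1.0 is 6 degrees). A call has 1 to 8 rows; each row shifts and turns the commanded pose from where the row before left it, along the tool's axes as they then stand; what a row does not reach is not made up. A row lasts 1/8 s, in which the tool goes at most 62.5 mm and 10.7 degrees, less where a joint would pass 70% of its speed; a pose out of reach is approached as far as the arm can. A call is refused whole if a number of a shift passes 6.25 or a number of a turn 1, either way. A call with a gripper value outside its range is refused whole. The fingers move at their own pace and stop on an object; the grip force is fixed at half the most. Time passes only in rows, so rows that do not move let the fingers close. It gives the time, the measured TCP pose, the force and the opening at its end, in the units of the state.
- observe(): the state, without advancing time (a new reading comes with each control period).
- snapshot(name): name is "scene" or "top" or "wrist"; returns the picture (420x560x3 uint8, red, green, blue); there is no depth.
- camera_info(name): a dict with "camera_matrix" (3x3 intrinsics, pixels), "cam_to_world" (4x4, takes a point from camera to world coordinates). Camera axes: x right, y down, z forward; pixel columns grow to the right and rows downward; lengths in m; the calibration is good to about 2 mm. A picture is of the moment at which its call begins: read the wrist's pose just before it. camera_info takes no time and is no camera call; for the wrist camera it gives the pose at the moment of the call.
- hand_in(): hands the job in, once; it reports no verdict.
Trained networks look in the newest picture that a camera, given by its name, has taken for a name from the list of things; names that differ only in an ending like _2 or _b are one class to them, and where a whole thing is asked for, a point or a joint stands for the part that bears it (a point fixed in the world has none). Each returns a list of dicts, best first, with "confidence" (0 to 1); they miss things now and then, are a little off and sometimes report something else, mostly with a low value. They report only what shows in the picture. A call takes as long as a camera call.
- silhouettes(camera, label): "mask" (420x560 bool, what is visible of it) and "extent" ([left, top, right, bottom] in pixels, round what is visible of it).
The state is a dict: "t": time; "qpos": joint angles; "dq": joint speeds; "joint_torque": joint torques, N m; "tcp_pos": TCP position; "tcp_rot": TCP orientation; "wrist_force": force on the tool from outside, world axes, zero at the start; "torque": the same for the moment, N m; "gripper_width": finger opening in m.
Only numpy, scipy, OpenCV 4.12 (cv2) and the standard library are available. Lean on these libraries where they do the work, as an engineer would, in place of code of your own. Each camera call takes 0.05 s, during which the arm holds its last target.

## Working session

There is one attempt and no reset: what is moved stays moved. The work goes in short steps, Python scripts to look and compute and a tool call to move; the robot and the scene stay as the last step left them, time stands still between calls to the robot, and variables do not carry over. Pictures are saved under pics/ and viewed, and the job is handed in when it is done.

Besides the shell and the picture viewer there is one more tool, called as a command line: name --argument value ..., lists and objects as JSON in quotes. jog_arm: Moves the arm, as the interface text tells. Its arguments: {"type":"object","properties":{"motion":{"type":"array"}},"required":["motion"]}

```bash
mkdir -p pics
cat > h.py <<'E'
from cell import *
import numpy as np, cv2
def save(n,name):
    im=snapshot(n); cv2.imwrite('pics/'+name,cv2.cvtColor(im,cv2.COLOR_RGB2BGR)); return im
E
python3 - <<'E'
from h import *
np.set_printoptions(precision=4,suppress=True)
s=observe()
for k,v in s.items(): print(k,v)
for n in ("scene","top","wrist"):
    save(n,n+'0.png'); c=camera_info(n); print(n,np.array(c['camera_matrix']),np.array(c['cam_to_world']))
try: print(grip_depth)
except Exception as e: print(e)
E
```

```text
t 0.0
qpos [-1.476   0.151   1.438  -0.      1.5538 -0.134 ]
dq [ 0.0013 -0.002   0.0014 -0.0002 -0.0015 -0.0003]
joint_torque [  0.0005 -71.3054 -57.0878  -0.0001   0.009    0.    ]
tcp_pos [ 0.1304 -0.5597  0.2092]
tcp_rot [ 0.7025  0.0811 -0.7025  0.0803]
wrist_force [ 0.0866  0.2424 -0.6479]
torque [-0.0289 -0.011   0.0042]
gripper_width 0.08558060135723235
scene [[400.6193   0.     278.7336]
 [  0.     400.6193 202.9381]
 [  0.       0.       1.    ]] [[ 0.6542  0.632  -0.4154  1.0196]
 [ 0.7563 -0.5464  0.3597 -0.3375]
 [ 0.0003 -0.5495 -0.8355  0.9329]
 [ 0.      0.      0.      1.    ]]
top [[446.7212   0.     282.8985]
 [  0.     446.7212 203.0951]
 [  0.       0.       1.    ]] [[ 0.0267 -0.9949  0.097   0.5228]
 [-0.9996 -0.0272 -0.0048 -0.0031]
 [ 0.0074 -0.0968 -0.9953  1.1542]
 [ 0.      0.      0.      1.    ]]
wrist [[334.3148   0.     276.4842]
 [  0.     334.3148 206.4653]
 [  0.       0.       1.    ]] [[ 0.2263 -0.9372 -0.2654  0.1967]
 [-0.9741 -0.2179 -0.0609 -0.5447]
 [-0.0007  0.2723 -0.9622  0.3729]
 [ 0.      0.      0.      1.    ]]
0.0187
```

View pics/top0.png

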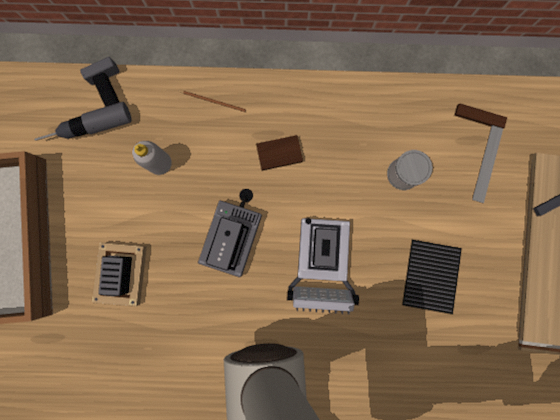

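View pics/scene0.png

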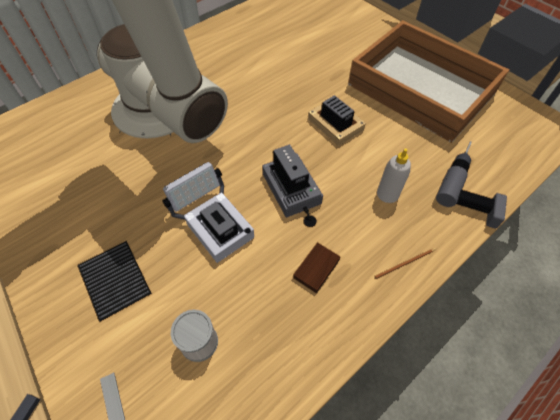

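View pics/wrist0.png

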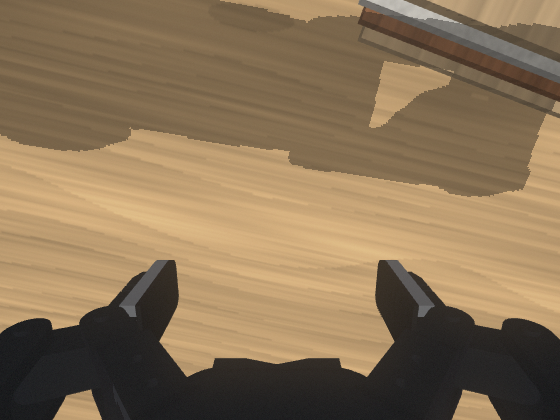

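Run:
```python
from h import *
import pickle
L=["compact_pack_center","tall_pack_center","standard_pack_center","charger_seat","lamp_seat","holder_seat","mat_top","glue_bottle_center","tin_center","offcut_center"]
out={}
for cam in ("top","scene"):
    im=snapshot(cam); o=im.copy(); out[cam,'im']=im
    for i,l in enumerate(L):
        try: r=silhouettes(cam,l)
        except Exception as e: print(l,e); continue
        out[cam,l]=r
        print(cam,l,[(round(float(d['confidence']),2),[int(v) for v in d['extent']],int(d['mask'].sum())) for d in r][:3])
        if r:
            c=cv2.applyColorMap(np.uint8([[i*25]]),cv2.COLORMAP_HSV)[0,0].tolist()
            ct,_=cv2.findContours(r[0]['mask'].astype(np.uint8),cv2.RETR_EXTERNAL,cv2.CHAIN_APPROX_NONE)
            cv2.drawContours(o,ct,-1,c,1)
    cv2.imwrite(f'pics/{cam}_m.png',cv2.cvtColor(o,cv2.COLOR_RGB2BGR))
    z=o[170:330,60:480] if cam=='top' else o[70:330,60:380]
    z=cv2.resize(z,None,fx=1.9,fy=1.9,interpolation=cv2.INTER_NEAREST) if cam=='top' else cv2.resize(z,None,fx=2.2,fy=2.2,interpolation=cv2.INTER_NEAREST)
    cv2.imwrite(f'pics/{cam}_mz.png',cv2.cvtColor(z,cv2.COLOR_RGB2BGR))
pickle.dump(out,open('m.pkl','wb'))
print(observe()['t'])
```

```text
top compact_pack_center [(0.56, [314, 224, 339, 266], 884)]
top tall_pack_center [(0.78, [204, 219, 241, 271], 1294)]
top standard_pack_center [(0.86, [99, 256, 129, 297], 1192)]
top charger_seat [(0.82, [198, 189, 258, 278], 2200)]
top lamp_seat [(0.8, [284, 220, 361, 311], 3549)]
top holder_seat [(0.72, [93, 244, 146, 308], 1678)]
top mat_top [(0.94, [401, 239, 460, 313], 3395)]
top glue_bottle_center [(0.65, [132, 141, 172, 171], 906)]
top tin_center [(0.63, [389, 147, 432, 190], 1324)]
top offcut_center [(0.59, [255, 134, 304, 172], 1232), (0.41, [314, 226, 339, 266], 842)]
scene compact_pack_center [(0.69, [200, 198, 236, 242], 921), (0.4, [164, 161, 256, 261], 3488)]
scene tall_pack_center [(0.86, [276, 145, 309, 194], 1105)]
scene standard_pack_center [(0.91, [320, 95, 353, 132], 825)]
scene charger_seat [(0.79, [261, 159, 324, 227], 1633)]
scene lamp_seat [(0.89, [161, 161, 255, 261], 3497)]
scene holder_seat [(0.77, [308, 107, 365, 146], 863), (0.25, [170, 311, 216, 360], 1834)]
scene mat_top [(0.79, [77, 241, 152, 320], 3457)]
scene glue_bottle_center [(0.91, [376, 148, 412, 203], 1172), (0.67, [320, 97, 353, 130], 787)]
scene tin_center [(0.81, [171, 311, 217, 359], 1835)]
scene offcut_center [(0.67, [292, 243, 338, 293], 1230), (0.42, [276, 146, 312, 194], 1234)]
1.25
```

View pics/top_mz.png

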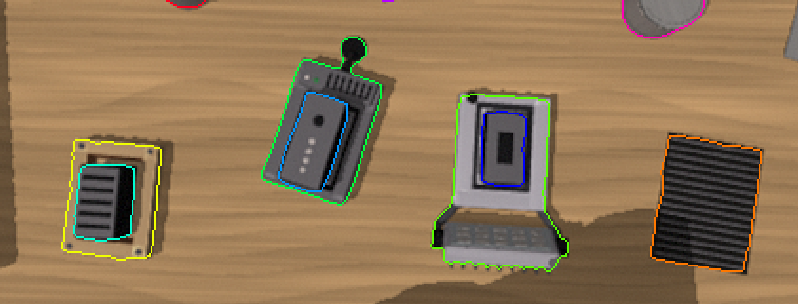

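View pics/scene_mz.png

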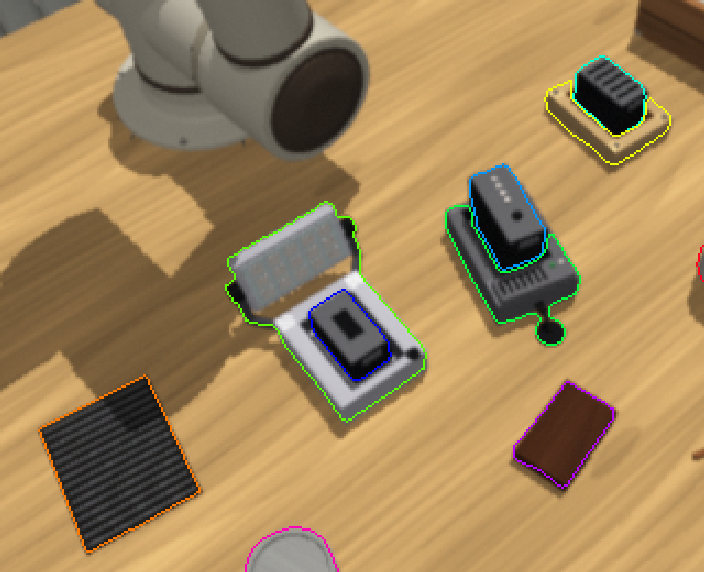

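```bash
cat > fit.py <<'E'
from h import *
import pickle
from scipy.optimize import minimize
D=pickle.load(open('m.pkl','rb'))
CI={c:(np.array(camera_info(c)['camera_matrix']),np.linalg.inv(np.array(camera_info(c)['cam_to_world']))) for c in('top','scene')}
S=4
def proj(cam,P):
    K,T=CI[cam]; q=(T[:3,:3]@P.T).T+T[:3,3]; q=q@K.T; return q[:,:2]/q[:,2:]
def box(x0,x1,y0,y1,z0,z1): return np.array([[x,y,z] for x in(x0,x1) for y in(y0,y1) for z in(z0,z1)],float)
def hullmask(cam,p,boxes,m=None):
    M=np.zeros((420*S,560*S),np.uint8)
    c,s=np.cos(p[2]),np.sin(p[2])
    for b in boxes:
        B=b.copy(); B[:,0]=p[0]+c*b[:,0]-s*b[:,1]; B[:,1]=p[1]+s*b[:,0]+c*b[:,1]
        u=proj(cam,B); h=cv2.convexHull(((u+.5)*S-.5).astype(np.float32)*16).astype(np.int32)
        cv2.fillConvexPoly(M,h,1,shift=4)
    return M
def up(m): return cv2.resize(m.astype(np.uint8),None,fx=S,fy=S,interpolation=cv2.INTER_NEAREST)
def fit(masks,boxes,p0,dont=None):
    Us={c:up(m) for c,m in masks.items()}
    def cost(q):
        p=np.array([q[0]*.01,q[1]*.01,q[2]*.1]); t=0
        for c,U in Us.items():
            M=hullmask(c,p,boxes)
            ok=1
            if dont: ok=1-hullmask(c,p,dont)
            i=(M&U)*ok; o=(M|U)*ok; t+=1-i.sum()/o.sum()
        return t
    best=None
    for dy in (-.15,0,.15):
        q0=np.array([p0[0]/.01,p0[1]/.01,(p0[2]+dy)/.1])
        r=minimize(cost,q0,method='Nelder-Mead',options=dict(initial_simplex=q0+np.vstack([np.zeros(3),np.eye(3)]),xatol=.01,fatol=1e-4,maxiter=150))
        if best is None or r.fun<best.fun: best=r
    q=best.x; return np.array([q[0]*.01,q[1]*.01,q[2]*.1]),best.fun
def ground(cam,uv,z):
    K,T=CI[cam]; W=np.linalg.inv(T); d=W[:3,:3]@np.linalg.inv(K)@np.array([uv[0],uv[1],1]); o=W[:3,3]; return o+d*(z-o[2])/d[2]
E
cat > run.py <<'E'
from fit import *
def mk(l,extra=()):
    o={}
    for c in('top','scene'):
        m=D[c,l][0]['mask'].astype(np.uint8)
        m=cv2.morphologyEx(m,cv2.MORPH_CLOSE,np.ones((3,3)))
        for e in extra: m=m|D[c,e][0]['mask'].astype(np.uint8)
        if extra:
            m=cv2.morphologyEx(m,cv2.MORPH_CLOSE,np.ones((5,5)))
            m=cv2.copyMakeBorder(m,0,0,0,0,0)
            ct,_=cv2.findContours(m,cv2.RETR_EXTERNAL,cv2.CHAIN_APPROX_NONE); m=cv2.drawContours(m*0,[max(ct,key=cv2.contourArea)],-1,1,-1)
        o[c]=m
    return o
def cen(l,z):
    m=D['top',l][0]['mask']; v,u=np.nonzero(m); return ground('top',(u.mean(),v.mean()),z)
F={
'compact':(mk('compact_pack_center'),[box(-.046,.046,-.027,.027,.040,.076)],'compact_pack_center',.07,0,None),
'tall':(mk('tall_pack_center'),[box(-.058,.058,-.027,.027,.054,.108),box(-.046,.046,-.027,.027,.04,.06)],'tall_pack_center',.1,-.35,None),
'standard':(mk('standard_pack_center'),[box(-.046,.046,-.027,.027,.028,.078)],'standard_pack_center',.07,-.1,None),
'mat':(mk('mat_top'),[box(-.085,.085,-.065,.065,0,.003)],'mat_top',0,-.1,None),
'holder':(mk('holder_seat',['standard_pack_center']),[box(-.074,.074,-.055,.055,0,.032),box(-.046,.046,-.027,.027,.028,.078)],'holder_seat',.03,-.1,None),
'lamp':(mk('lamp_seat',['compact_pack_center']),[box(-.074,.074,-.06,.06,0,.046),box(-.046,.046,-.027,.027,.04,.076)],'compact_pack_center',.07,0,[box(-.17,-.07,-.12,.12,0,.12)]),
'charger':(mk('charger_seat',['tall_pack_center']),[box(-.068,.098,-.056,.056,0,.044),box(.062,.098,-.056,.056,0,.053),box(-.058,.058,-.027,.027,.054,.108)],'tall_pack_center',.1,-.35,[box(.1,.2,-.05,.05,0,.03)]),
'offcut':(mk('offcut_center'),[box(-.035,.035,-.055,.055,0,.022)],'offcut_center',.02,-.15,None),
}
for n,(m,b,l,z,y0,dn) in F.items():
    p0=cen(l,z); p,f=fit(m,b,[p0[0],p0[1],y0],dn); print(n,p.round(4),round(f,3))
for l,z in(('glue_bottle_center',.1),('tin_center',.05)): print(l,cen(l,z).round(3))
E
python3 run.py
```

```text
compact [ 0.5246 -0.1129 -0.0348] 0.164
tall [ 0.526   0.1271 -0.309 ] 0.128
standard [ 0.4441  0.3951 -0.038 ] 0.135
mat [ 0.4568 -0.3928 -0.1489] 0.049
holder [ 0.4439  0.3981 -0.0475] 0.082
lamp [ 0.5171 -0.1116 -0.0373] 0.053
charger [ 0.5259  0.1266 -0.2868] 0.094
offcut [0.7652 0.0057 0.2338] 0.1
glue_bottle_center [0.727 0.31  0.1  ]
tin_center [ 0.722 -0.321  0.05 ]
```

```bash
cat > plan.py <<'E'
import sys
from h import *
from scipy.spatial.transform import Rotation as R
np.set_printoptions(precision=2,suppress=True)
def plan(x,y,z,yaw):
    """yaw: world angle of pack x axis; tool z along +-pack x. prints tilt correction+turn, and shift in tool axes after turn (cm)"""
    s=observe(); R0=R.from_quat(s['tcp_rot']); p=np.array(s['tcp_pos'])
    best=None
    for k in (0,np.pi):
        a=yaw+k
        zt=np.array([np.cos(a),np.sin(a),0]); xt=np.array([0,0,-1.]); yt=np.cross(zt,xt)
        Rt=R.from_matrix(np.column_stack([xt,yt,zt])); dv=(R0.inv()*Rt).as_rotvec()
        if best is None or np.linalg.norm(dv)<np.linalg.norm(best[0]): best=(dv,Rt)
    dv,Rt=best
    d=np.array([x,y,z])-p
    print('t',round(s['t'],2),'pos',p.round(4),'w',round(s['gripper_width'],4),'F',np.array(s['wrist_force']).round(1),'q6',round(s['qpos'][5],2))
    print('turn units',dv/np.deg2rad(6),'| then shift cm',Rt.inv().apply(d)*100,'| (before turn frame)',R0.inv().apply(d)*100)
if __name__=='__main__': plan(*map(float,sys.argv[1:5]))
E
python3 plan.py 0.5246 -.1129 .25 -.036
python3 - <<'E'
from fit import *
D_=D
for cam in('top','scene'):
    o=D[cam,'im'].copy(); o=cv2.resize(o,None,fx=4,fy=4,interpolation=cv2.INTER_CUBIC)
    def draw(p,rect,z,c):
        a=np.array([[x,y] for x,y in ((rect[0],rect[2]),(rect[1],rect[2]),(rect[1],rect[3]),(rect[0],rect[3]))])
        co,si=np.cos(p[2]),np.sin(p[2]); P=np.column_stack([p[0]+co*a[:,0]-si*a[:,1],p[1]+si*a[:,0]+co*a[:,1],np.full(4,z)])
        cv2.polylines(o,[((proj(cam,P)+.5)*4).astype(int)],True,c,1)
    def rc(a,b): return(-a/2,a/2,-b/2,b/2)
    lamp=[.5171,-.1116,-.0373]; ch=[.5259,.1266,-.2868]; ho=[.4439,.3981,-.0475]
    for p,z,s in((lamp,.046,(.148,.12)),(ho,.032,(.148,.11))):
        draw(p,rc(.11,.072),z,(0,255,0)); draw(p,rc(*s),z,(255,0,0))
    draw(ch,rc(.11,.072),.044,(0,255,0)); draw(ch,(-.068,.098,-.056,.056),.044,(255,0,0))
    draw([.5246,-.1129,-.035],rc(.092,.054),.076,(0,255,255));draw([.526,.1271,-.309],rc(.116,.054),.108,(0,255,255));draw([.4441,.3951,-.038],rc(.092,.054),.078,(0,255,255))
    cr={'top':[(190,270,180,290),(280,370,180,320),(85,155,235,315)],'scene':[(155,260,155,265),(255,330,140,230),(300,370,85,150)]}[cam]
    ims=[cv2.resize(o[v0*4:v1*4,u0*4:u1*4],(400,560 if cam=='top' else 400)) for u0,u1,v0,v1 in cr]
    cv2.imwrite(f'pics/ov_{cam}.png',cv2.cvtColor(cv2.resize(np.hstack(ims),(798,372 if cam=='top' else 266)),cv2.COLOR_RGB2BGR))
E
```

```text
t 1.25 pos [ 0.13 -0.56  0.21] w 0.0853 F [-1.1 -0.2 -0.1] q6 -0.13
turn units [2.53 0.   0.  ] | then shift cm [ -4.02 -46.1  -37.79] | (before turn frame) [ -4.02 -34.61 -48.54]
```

View pics/ov_top.png

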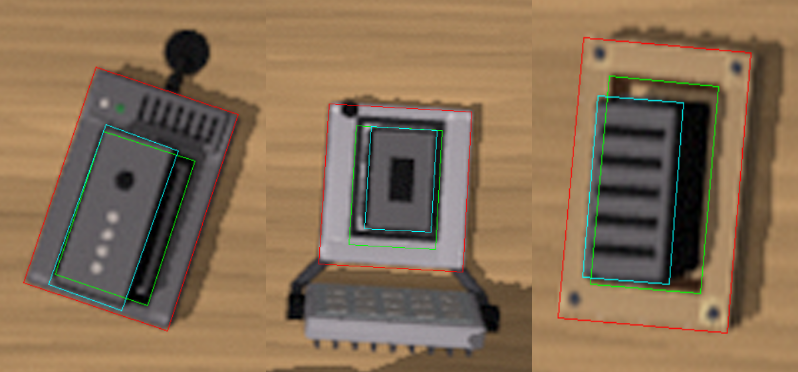

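View pics/ov_scene.png

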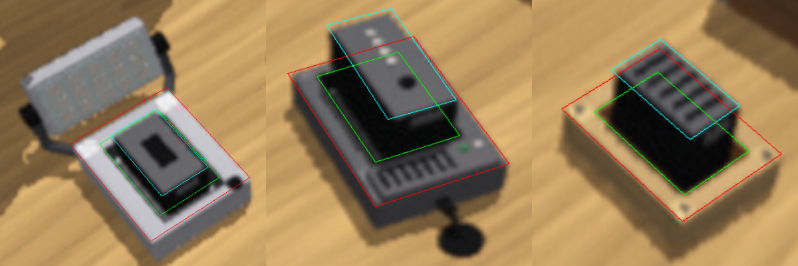

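jog_arm --motion '[[[1,-2,0,0,0.85,0,0],[1,-2,0,0,0.85,0,0],[1,0,0,0,0.83,0,0],[1,0,-3.6,-2.9,0,0,0],[1,0,-3.6,-2.9,0,0,0],[1,0,-3.6,-2.9,0,0,0],[1,0,-3.6,-2.9,0,0,0],[1,0,-3.6,-2.9,0,0,0]]]'

```text
t: 2.25
tcp_pos: [0.2826, -0.3841, 0.2499]
tcp_rot: [0.707, -0.013, -0.707, -0.013]
wrist_force: [0.2, -0.1, 0.1]
gripper_width: 0.0855
```

jog_arm --motion '[[[1,0,-3.6,-2.9,0,0,0],[1,0,-3.6,-2.9,0,0,0],[1,0,-3.6,-2.9,0,0,0],[1,0,-3.6,-2.9,0,0,0],[1,0,-3.6,-2.9,0,0,0],[1,0,-3.6,-2.9,0,0,0],[1,0,-3.0,-2.9,0,0,0],[1,0,0,0,0,0,0]]]'

```text
t: 3.25
tcp_pos: [0.4948, -0.145, 0.2495]
tcp_rot: [-0.707, 0.011, 0.707, 0.012]
wrist_force: [0.7, -0.5, 0.9]
gripper_width: 0.0852
```

```bash
python3 plan.py 0.5246 -.1129 .25 -.036
python3 - <<'E'
from h import *
save('wrist','w1.png')
c=np.array(camera_info('wrist')['cam_to_world']);print(c.round(3))
E
```

```text
t 3.25 pos [ 0.49 -0.14  0.25] w 0.0852 F [ 0.7 -0.5  0.9] q6 1.17
turn units [0.03 0.   0.01] | then shift cm [-0.05 -3.32 -2.87] | (before turn frame) [-0.05 -3.31 -2.88]
[[-0.035 -0.961 -0.273  0.562]
 [-0.999  0.033  0.009 -0.149]
 [-0.     0.273 -0.962  0.413]
 [ 0.     0.     0.     1.   ]]
```

View pics/w1.png

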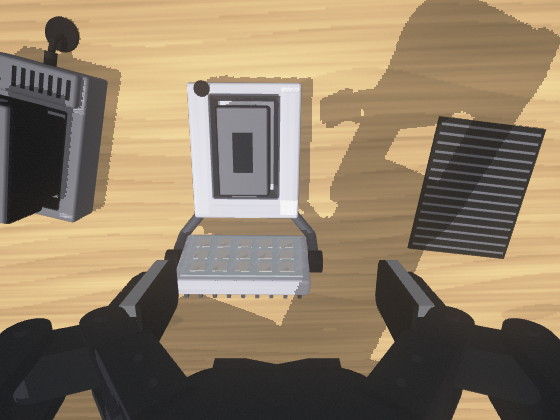

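```bash
cat >> plan.py <<'E'
def px(pts,z,cam='wrist'):
    ci=camera_info(cam);K=np.array(ci['camera_matrix']);W=np.array(ci['cam_to_world'])
    r=[]
    for u,v in pts:
        d=W[:3,:3]@np.linalg.inv(K)@[u,v,1]; o=W[:3,3]; r.append((o+d*(z-o[2])/d[2])[:2])
    return np.array(r)
E
python3 - <<'E'
import cv2
i=cv2.imread('pics/w1.png')[70:230,170:330]; cv2.imwrite('pics/w1z.png',cv2.resize(i,(600,600),interpolation=cv2.INTER_CUBIC))
E
```

```text
(no output)
```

View pics/w1z.png

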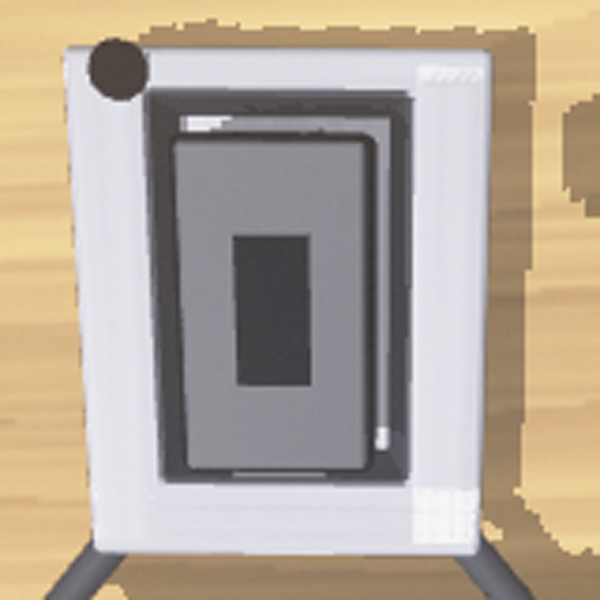

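Run:
```python
from plan import *
z=lambda L:[(170+u/3.75-.4,70+v/3.75-.4) for u,v in L]
def rep(n,P):
    a=P[0]-P[3];b=P[1]-P[2]; d=a+b; e=P[0]-P[1]
    print(n,'c',P.mean(0).round(4),'yaw',round(float(np.arctan2(d[1],d[0])),3),'L',np.linalg.norm(a).round(4),np.linalg.norm(b).round(4),'W',np.linalg.norm(e).round(4),np.linalg.norm(P[3]-P[2]).round(4))
np.set_printoptions(precision=4)
rep('mouth',px(z([(148,90),(413,95),(411,484),(163,482)]),.046))
rep('base',px(z([(66,48),(490,50),(478,555),(95,553)]),.046))
rep('pack',px(z([(172,135),(378,133),(374,472),(188,470)]),.076))
```

```text
mouth c [ 0.5247 -0.1136] yaw -0.043 L 0.1124 0.1117 W 0.0736 0.0749
base c [ 0.5191 -0.1129] yaw -0.043 L 0.1459 0.146 W 0.1168 0.1176
pack c [ 0.5244 -0.1148] yaw -0.043 L 0.0888 0.0898 W 0.053 0.0515
```

```bash
python3 plan.py 0.5245 -.1138 .25 -.041
```

```text
t 3.3 pos [ 0.49 -0.15  0.25] w 0.0856 F [-0.1 -0.7 -0.8] q6 1.17
turn units [0.07 0.   0.  ] | then shift cm [-0.04 -3.35 -2.92] | (before turn frame) [-0.04 -3.33 -2.94]
```

jog_arm --motion '[[[1,0,-1.6,-1.5,0,0,0],[1,0,-1.6,-1.4,0,0,0],[1,0,0,0,0,0,0],[1,0,0,0,0,0,0]]]'

```text
t: 3.8
tcp_pos: [0.5231, -0.1168, 0.2499]
tcp_rot: [-0.707, 0.013, 0.707, 0.013]
wrist_force: [-0.1, 0.3, -0.1]
gripper_width: 0.0857
```

```bash
python3 plan.py 0.5245 -.1138 .048 -.041
```

```text
t 3.8 pos [ 0.52 -0.12  0.25] w 0.0857 F [-0.1  0.3 -0.1] q6 1.24
turn units [ 0.04  0.   -0.  ] | then shift cm [20.19 -0.3  -0.13] | (before turn frame) [20.19 -0.3  -0.13]
```

jog_arm --motion '[[[1,4,-0.3,-0.1,0,0,0],[1,4,0,0,0,0,0],[1,4,0,0,0,0,0],[1,4,0,0,0,0,0],[1,2,0,0,0,0,0],[1,0,0,0,0,0,0],[1,0,0,0,0,0,0]]]'

```text
t: 4.68
tcp_pos: [0.5251, -0.1136, 0.071]
tcp_rot: [0.707, -0.013, -0.707, -0.013]
wrist_force: [0.5, 0.2, -0.1]
gripper_width: 0.0852
```

```bash
python3 plan.py 0.5245 -.1138 .047 -.041;  python3 - <<'E'
from h import *
save('wrist','w2.png')
E
```

```text
t 4.67 pos [ 0.53 -0.11  0.07] w 0.0852 F [ 0.5  0.2 -0.1] q6 1.25
turn units [ 0.04 -0.01 -0.  ] | then shift cm [2.4  0.03 0.06] | (before turn frame) [2.4  0.03 0.06]
```

View pics/w2.png

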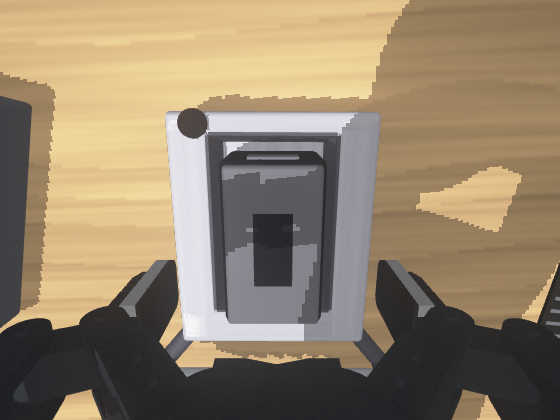

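jog_arm --motion '[[[1,1.2,0,0,0,0,0],[1,1.2,0,0,0,0,0],[1,0,0,0,0,0,0],[-1,0,0,0,0,0,0],[-1,0,0,0,0,0,0],[-1,0,0,0,0,0,0],[-1,0,0,0,0,0,0],[-1,0,0,0,0,0,0]]]'

```text
t: 5.72
tcp_pos: [0.5255, -0.1125, 0.0473]
tcp_rot: [0.708, -0.012, -0.706, -0.013]
wrist_force: [-3.0, 6.1, 15.9]
gripper_width: 0.0479
```

```bash
python3 plan.py 0.5245 -.1138 .047 -.041;  python3 - <<'E'
from h import *
save('wrist','w3.png')
E
```

```text
t 5.72 pos [ 0.53 -0.11  0.05] w 0.0479 F [-3.   6.1 15.9] q6 1.25
turn units [ 0.05 -0.02  0.01] | then shift cm [0.03 0.14 0.1 ] | (before turn frame) [0.03 0.14 0.1 ]
```

View pics/w3.png

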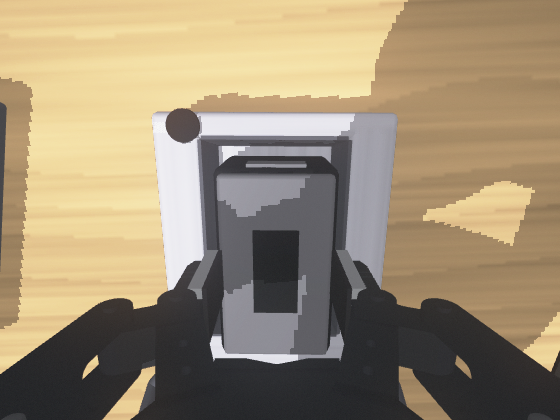

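jog_arm --motion '[[[-1,0,0,0,0,0,0],[-1,-0.3,0,0,0,0,0],[-1,0,0,0,0,0,0]]]'

```text
t: 6.15
tcp_pos: [0.5249, -0.113, 0.049]
tcp_rot: [0.707, -0.013, -0.707, -0.013]
wrist_force: [0.5, -0.2, -2.3]
gripper_width: 0.0482
```

jog_arm --motion '[[[-1,-1,0,0,0,0,0],[-1,-1,0,0,0,0,0],[-1,0,0,0,0,0,0],[-1,0,0,0,0,0,0]]]'

```text
t: 6.65
tcp_pos: [0.5247, -0.1129, 0.0688]
tcp_rot: [-0.707, 0.013, 0.707, 0.013]
wrist_force: [0.0, -0.6, -1.2]
gripper_width: 0.0486
```

Run:
```python
from h import *
save('scene','s4.png');save('wrist','w4.png')
a=cv2.imread('pics/s4.png')[120:290,130:340];b=cv2.imread('pics/w4.png')
a=cv2.resize(a,(400,324));b=cv2.resize(b,(400,300)); cv2.imwrite('pics/c4.png',np.hstack([a[:300],b]))
```

```text
(no output)
```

View pics/c4.png

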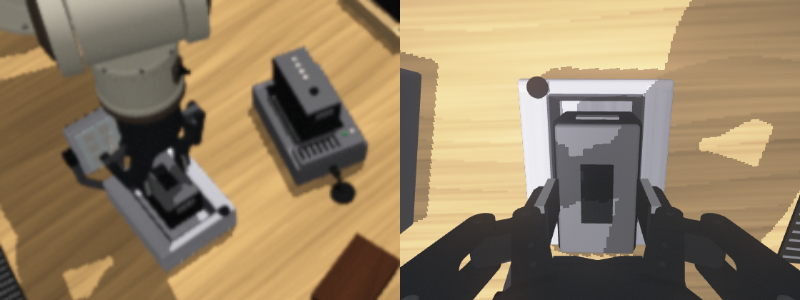

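jog_arm --motion '[[[-1,-2.5,0,0,0,0,0],[-1,-2.5,0,0,0,0,0],[-1,-2.5,0,0,0,0,0],[-1,-2.5,0,0,0,0,0],[-1,0,0,0,0,0,0],[-1,0,0,0,0,0,0]]]'

```text
t: 7.5
tcp_pos: [0.5244, -0.1128, 0.1676]
tcp_rot: [-0.707, 0.013, 0.707, 0.013]
wrist_force: [-0.6, -0.4, -3.8]
gripper_width: 0.0484
```

```bash
python3 plan.py 0.457 -.392 .168 -.149
python3 - <<'E'
from h import *
save('wrist','w5.png')
E
```

```text
t 7.5 pos [ 0.52 -0.11  0.17] w 0.0484 F [-0.6 -0.4 -3.8] q6 1.25
turn units [1.08 0.01 0.  ] | then shift cm [-0.04 28.61  2.52] | (before turn frame) [-0.05 28.14  5.73]
```

View pics/w5.png

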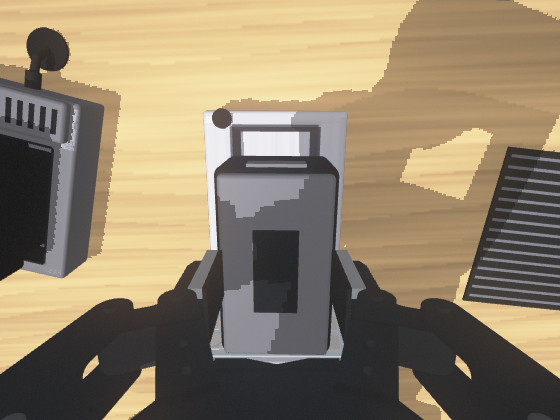

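jog_arm --motion '[[[-1,0,0,0,0.54,0,0],[-1,0,0,0,0.54,0,0],[-1,0,4,0.4,0,0,0],[-1,0,4,0.4,0,0,0],[-1,0,4,0.4,0,0,0],[-1,0,4,0.4,0,0,0],[-1,0,4,0.4,0,0,0],[-1,0,4,0.4,0,0,0]]]'

```text
t: 8.55
tcp_pos: [0.4646, -0.3477, 0.1675]
tcp_rot: [-0.705, 0.052, 0.706, 0.053]
wrist_force: [0.6, -0.5, -2.0]
gripper_width: 0.0482
```

jog_arm --motion '[[[-1,0,3,0.1,0,0,0],[-1,0,1.6,0,0,0,0],[-1,0,0,0,0,0,0],[-1,0,0,0,0,0,0]]]'

```text
t: 9.05
tcp_pos: [0.4578, -0.3911, 0.1685]
tcp_rot: [-0.705, 0.052, 0.705, 0.053]
wrist_force: [-0.1, 0.8, -2.6]
gripper_width: 0.0481
```

```bash
python3 plan.py 0.457 -.392 .030 -.149
```

```text
t 9.05 pos [ 0.46 -0.39  0.17] w 0.0481 F [-0.1  0.8 -2.6] q6 0.88
turn units [0.   0.   0.01] | then shift cm [13.85  0.1   0.06] | (before turn frame) [13.85  0.11  0.06]
```

jog_arm --motion '[[[-1,4,0,0,0,0,0],[-1,4,0,0,0,0,0],[-1,3,0,0,0,0,0],[-1,2,0,0,0,0,0],[-1,0.8,0,0,0,0,0],[-1,0,0,0,0,0,0],[-1,0,0,0,0,0,0]]]'

```text
t: 9.93
tcp_pos: [0.458, -0.3922, 0.0318]
tcp_rot: [0.706, -0.053, -0.705, -0.052]
wrist_force: [0.0, -0.6, -1.8]
gripper_width: 0.0485
```

jog_arm --motion '[[[-1,0.3,0,0,0,0,0],[-1,0.2,0,0,0,0,0],[-1,0,0,0,0,0,0]]]'

```text
t: 10.3
tcp_pos: [0.4575, -0.392, 0.0257]
tcp_rot: [-0.705, 0.053, 0.705, 0.053]
wrist_force: [0.0, -0.2, -2.5]
gripper_width: 0.0486
```

jog_arm --motion '[[[-1,0.15,0,0,0,0,0],[-1,0,0,0,0,0,0]]]'

```text
t: 10.55
tcp_pos: [0.4575, -0.3922, 0.0246]
tcp_rot: [0.705, -0.053, -0.705, -0.053]
wrist_force: [-1.1, 0.3, 3.2]
gripper_width: 0.0483
```

jog_arm --motion '[[[-1,0.1,0,0,0,0,0],[-1,0,0,0,0,0,0]]]'

```text
t: 10.8
tcp_pos: [0.4576, -0.3923, 0.0244]
tcp_rot: [0.705, -0.053, -0.705, -0.053]
wrist_force: [-5.4, 3.7, 14.4]
gripper_width: 0.0478
```

jog_arm --motion '[[[1,0,0,0,0,0,0],[1,0,0,0,0,0,0],[1,0,0,0,0,0,0],[1,0,0,0,0,0,0],[1,-2,0,0,0,0,0],[1,-4,0,0,0,0,0],[1,-5,0,0,0,0,0],[1,-5,0,0,0,0,0]]]'

```text
t: 11.8
tcp_pos: [0.4574, -0.3919, 0.1848]
tcp_rot: [-0.705, 0.053, 0.705, 0.053]
wrist_force: [0.1, -0.7, -0.1]
gripper_width: 0.0856
```

jog_arm --motion '[[[1,-5,0,0,0,0,0],[1,0,0,0,0,0,0],[1,0,0,0,0,0,0]]]'

```text
t: 12.18
tcp_pos: [0.4575, -0.3919, 0.2326]
tcp_rot: [-0.705, 0.053, 0.705, 0.053]
wrist_force: [0.1, 0.9, -0.3]
gripper_width: 0.0853
```

```bash
python3 plan.py .526 .127 .25 -.3
python3 - <<'E'
from h import *
a=cv2.resize(save('wrist','w6.png'),(400,300));b=cv2.resize(save('top','t6.png'),(400,300))
cv2.imwrite('pics/c6.png',cv2.cvtColor(np.hstack([a,b]),cv2.COLOR_RGB2BGR))
E
```

```text
t 12.18 pos [ 0.46 -0.39  0.23] w 0.0853 F [ 0.1  0.9 -0.3] q6 0.88
turn units [1.44 0.   0.  ] | then shift cm [ -1.74 -51.6    8.79] | (before turn frame) [ -1.71 -52.33   0.94]
```

View pics/c6.png

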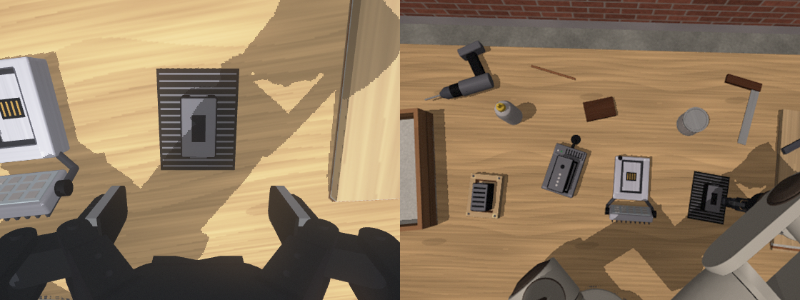

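jog_arm --motion '[[[1,-2.4,0,0,0.72,0,0],[1,-2.3,0,0,0.72,0,0],[1,0,-5.2,0.9,0,0,0],[1,0,-5.2,0.9,0,0,0],[1,0,-5.2,0.9,0,0,0],[1,0,-5.2,0.9,0,0,0],[1,0,-5.2,0.9,0,0,0],[1,0,-5.2,0.9,0,0,0]]]'

```text
t: 13.28
tcp_pos: [0.4979, -0.0763, 0.2793]
tcp_rot: [-0.699, 0.106, 0.7, 0.106]
wrist_force: [0.6, -0.6, 0.3]
gripper_width: 0.0855
```

jog_arm --motion '[[[1,0,-5.2,0.9,0,0,0],[1,0,-5.2,0.9,0,0,0],[1,0,-5.2,0.9,0,0,0],[1,0,-4.8,0.7,0,0,0],[1,0,0,0,0,0,0],[1,0,0,0,0,0,0]]]'

```text
t: 14.02
tcp_pos: [0.5258, 0.1267, 0.2795]
tcp_rot: [-0.699, 0.106, 0.7, 0.105]
wrist_force: [-0.5, 0.3, 0.7]
gripper_width: 0.0855
```

```bash
python3 plan.py .526 .127 .28 -.3
python3 - <<'E'
from h import *
im=save('wrist','w7.png'); 
i=im[40:290,130:430]; cv2.imwrite('pics/w7z.png',cv2.cvtColor(cv2.resize(i,(720,600),interpolation=cv2.INTER_CUBIC),cv2.COLOR_RGB2BGR))
E
```

```text
t 14.03 pos [0.53 0.13 0.28] w 0.0855 F [-0.5  0.3  0.7] q6 1.96
turn units [ 0.    0.01 -0.01] | then shift cm [-0.05 -0.04 -0.01] | (before turn frame) [-0.05 -0.04 -0.01]
```

View pics/w7z.png

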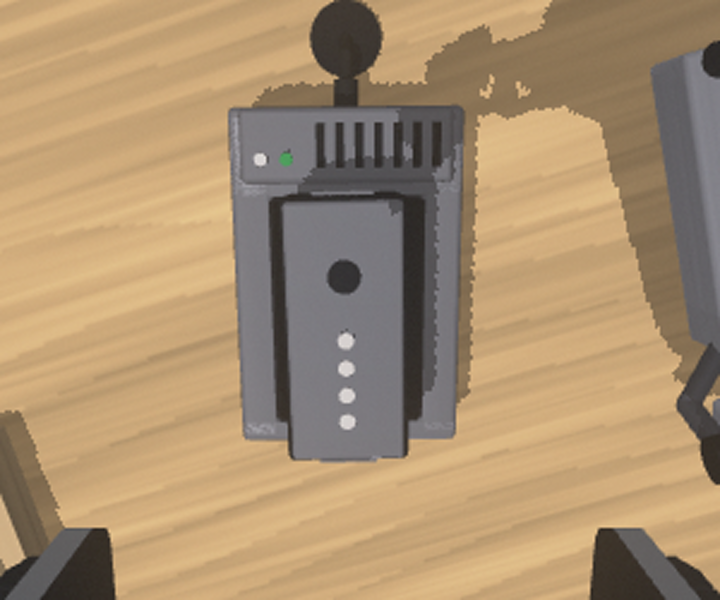

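```bash
cat >> plan.py <<'E'
def rep(n,P):
    a=P[0]-P[3];b=P[1]-P[2]; d=a+b; e=P[0]-P[1]
    print(n,'c',P.mean(0).round(4),'yaw',round(float(np.arctan2(d[1],d[0])),3),'L',np.linalg.norm(a).round(4),np.linalg.norm(b).round(4),'W',np.linalg.norm(e).round(4),np.linalg.norm(P[3]-P[2]).round(4))
E
python3 - <<'E'
from plan import *
z=lambda L:[(130+u/2.4-.4,40+v/2.4-.4) for u,v in L]
np.set_printoptions(precision=4)
rep('pack',px(z([(281,199),(408,199),(408,460),(289,460)]),.108))
m=px(z([(271,195),(425,195),(422,420),(279,420)]),.044);rep('mouthY',m)
b=np.vstack([px(z([(229,106),(463,105)]),.053),px(z([(456,438),(244,438)]),.044)]); rep('base',b)
y=-.3;u=np.array([np.cos(y),np.sin(y)]); print('seat from base', b.mean(0)-u*.015)
E
python3 plan.py .526 .127 .07 -.3
```

```text
pack c [0.5282 0.1273] yaw -0.288 L 0.1123 0.1124 W 0.0515 0.0528
mouthY c [0.5273 0.1266] yaw -0.291 L 0.1136 0.1136 W 0.0742 0.0745
base c [0.5418 0.1226] yaw -0.291 L 0.1631 0.1636 W 0.1071 0.1111
seat from base [0.5274 0.1271]
t 14.07 pos [0.53 0.13 0.28] w 0.086 F [ 0.2 -1.   0.5] q6 1.96
turn units [-0.    0.01 -0.01] | then shift cm [20.98 -0.08  0.01] | (before turn frame) [20.98 -0.09 -0.01]
```

```bash
python3 plan.py .5278 .1272 .059 -.29
```

```text
t 14.07 pos [0.53 0.13 0.28] w 0.086 F [ 0.2 -1.   0.5] q6 1.96
turn units [-0.1   0.01 -0.01] | then shift cm [22.08 -0.15 -0.16] | (before turn frame) [22.07 -0.17 -0.18]
```

jog_arm --motion '[[[1,0,0,0.2,-0.1,0,0],[1,4,0,0,0,0,0],[1,4,0,0,0,0,0],[1,4,0,0,0,0,0],[1,2,0,0,0,0,0],[1,0,0,0,0,0,0],[1,0,0,0,0,0,0]]]'

```text
t: 14.95
tcp_pos: [0.5245, 0.1272, 0.1415]
tcp_rot: [0.7, -0.102, -0.699, -0.102]
wrist_force: [-0.9, 0.1, 0.7]
gripper_width: 0.0853
```

```bash
python3 plan.py .5278 .1272 .059 -.29
python3 - <<'E'
from h import *
save('wrist','w8.png')
E
```

```text
t 14.95 pos [0.52 0.13 0.14] w 0.0853 F [-0.9  0.1  0.7] q6 1.96
turn units [-0.   -0.01  0.01] | then shift cm [ 8.25 -0.1  -0.31] | (before turn frame) [ 8.25 -0.09 -0.3 ]
```

View pics/w8.png

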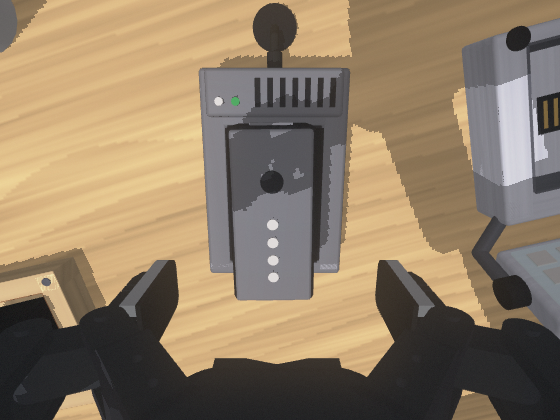

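jog_arm --motion '[[[1,0,-0.1,-0.3,0,0,0],[1,3,0,0,0,0,0],[1,3,0,0,0,0,0],[1,2.2,0,0,0,0,0],[1,0,0,0,0,0,0],[1,0,0,0,0,0,0]]]'

```text
t: 15.75
tcp_pos: [0.528, 0.1277, 0.0596]
tcp_rot: [0.7, -0.102, -0.699, -0.102]
wrist_force: [0.1, 1.1, 0.7]
gripper_width: 0.0858
```

```bash
python3 plan.py .5278 .1272 .059 -.29
python3 - <<'E'
from h import *
save('wrist','w9.png')
E
```

```text
t 15.75 pos [0.53 0.13 0.06] w 0.0858 F [0.1 1.1 0.7] q6 1.96
turn units [ 0.   -0.01  0.01] | then shift cm [0.06 0.05 0.  ] | (before turn frame) [0.06 0.05 0.  ]
```

View pics/w9.png

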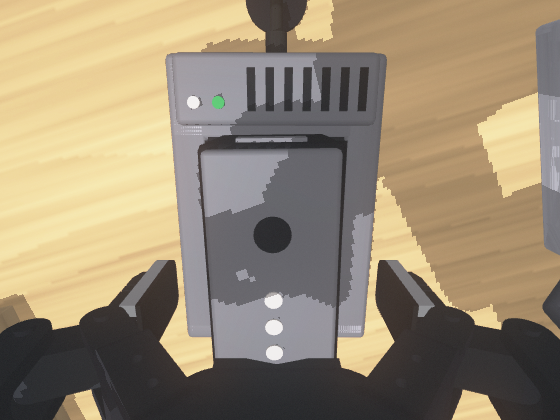

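Well centred. Close and lift a little.

jog_arm --motion '[[[-1,0,0,0,0,0,0],[-1,0,0,0,0,0,0],[-1,0,0,0,0,0,0],[-1,0,0,0,0,0,0],[-1,0,0,0,0,0,0],[-1,0,0,0,0,0,0]]]'

```text
t: 16.55
tcp_pos: [0.5277, 0.1279, 0.0593]
tcp_rot: [0.7, -0.102, -0.699, -0.102]
wrist_force: [-1.1, 2.0, 6.9]
gripper_width: 0.0531
```

jog_arm --motion '[[[-1,-1,0,0,0,0,0],[-1,-1.5,0,0,0,0,0],[-1,-2,0,0,0,0,0],[-1,-2.5,0,0,0,0,0],[-1,-3,0,0,0,0,0],[-1,-2,0,0,0,0,0],[-1,0,0,0,0,0,0],[-1,0,0,0,0,0,0]]]'

```text
t: 17.55
tcp_pos: [0.5269, 0.1275, 0.1777]
tcp_rot: [-0.699, 0.102, 0.7, 0.102]
wrist_force: [-0.4, 0.2, -5.0]
gripper_width: 0.0525
```

```bash
python3 plan.py .5245 -.1133 .18 -.041
python3 - <<'E'
from h import *
a=cv2.resize(save('wrist','w10.png'),(400,300));b=save('scene','s10.png')[60:260,120:386];b=cv2.resize(b,(400,300))
cv2.imwrite('pics/c10.png',cv2.cvtColor(np.hstack([a,b]),cv2.COLOR_RGB2BGR))
E
```

```text
t 17.55 pos [0.53 0.13 0.18] w 0.0525 F [-0.4  0.2 -5. ] q6 1.96
turn units [-2.37  0.01 -0.  ] | then shift cm [-0.23 24.07 -0.75] | (before turn frame) [-0.23 23.15 -6.65]
```

View pics/c10.png

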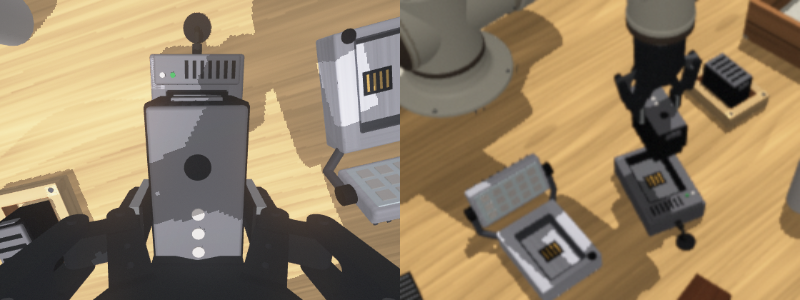

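jog_arm --motion '[[[-1,0,0,0,-0.79,0,0],[-1,0,0,0,-0.79,0,0],[-1,0,0,0,-0.79,0,0],[-1,0,4,-0.1,0,0,0],[-1,0,4,-0.1,0,0,0],[-1,0,4,-0.1,0,0,0],[-1,0,4,-0.1,0,0,0],[-1,0,4,-0.1,0,0,0]]]'

```text
t: 18.65
tcp_pos: [0.5235, -0.0737, 0.1776]
tcp_rot: [-0.707, 0.014, 0.707, 0.015]
wrist_force: [0.7, -0.1, -4.1]
gripper_width: 0.0531
```

jog_arm --motion '[[[-1,0,2.7,-0.1,0,0,0],[-1,0,1.4,0,0,0,0],[-1,0,0,0,0,0,0],[-1,0,0,0,0,0,0]]]'

```text
t: 19.15
tcp_pos: [0.5232, -0.1126, 0.1781]
tcp_rot: [-0.707, 0.014, 0.707, 0.015]
wrist_force: [-0.9, 0.8, -4.0]
gripper_width: 0.0527
```

```bash
python3 plan.py .5247 -.1133 .09 -.042
python3 - <<'E'
from h import *
im=save('wrist','w11.png')
E
```

```text
t 19.15 pos [ 0.52 -0.11  0.18] w 0.0527 F [-0.9  0.8 -4. ] q6 1.26
turn units [0.01 0.   0.01] | then shift cm [ 8.81  0.06 -0.15] | (before turn frame) [ 8.81  0.06 -0.15]
```

View pics/w11.png

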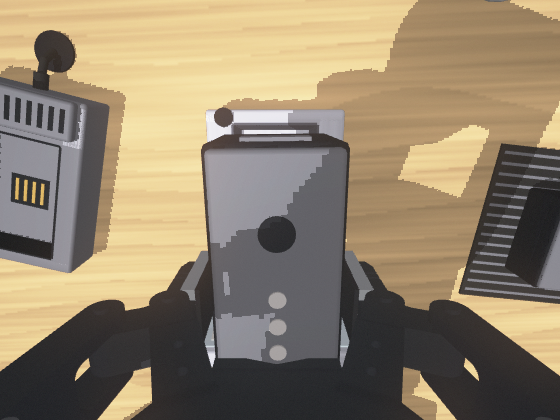

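jog_arm --motion '[[[-1,0,0,-0.15,0,0,0],[-1,3,0,0,0,0,0],[-1,3,0,0,0,0,0],[-1,2.5,0,0,0,0,0],[-1,0.6,0,0,0,0,0],[-1,0,0,0,0,0,0],[-1,0,0,0,0,0,0]]]'

```text
t: 20.08
tcp_pos: [0.5254, -0.1136, 0.0885]
tcp_rot: [0.708, -0.015, -0.706, -0.014]
wrist_force: [-0.2, 0.6, -5.0]
gripper_width: 0.0528
```

```bash
python3 plan.py .5247 -.1133 .0615 -.042
python3 - <<'E'
from h import *
a=cv2.resize(save('wrist','w12.png'),(400,300));b=save('scene','s12.png')[120:280,130:343];b=cv2.resize(b,(400,300),interpolation=cv2.INTER_CUBIC)
cv2.imwrite('pics/c12.png',cv2.cvtColor(np.hstack([a,b]),cv2.COLOR_RGB2BGR))
E
```

```text
t 20.07 pos [ 0.53 -0.11  0.09] w 0.0528 F [-0.2  0.6 -5. ] q6 1.26
turn units [ 0.01 -0.01 -0.  ] | then shift cm [ 2.7  -0.03  0.07] | (before turn frame) [ 2.7  -0.03  0.07]
```

View pics/c12.png

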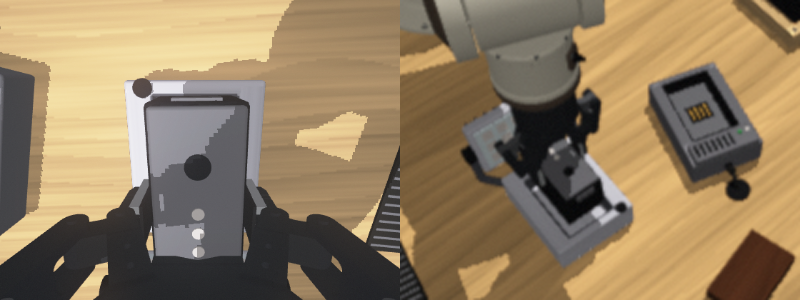

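jog_arm --motion '[[[-1,0.6,0,0.05,0,0,0],[-1,0.5,0,0,0,0,0],[-1,0.5,0,0,0,0,0],[-1,0.4,0,0,0,0,0],[-1,0.3,0,0,0,0,0],[-1,0,0,0,0,0,0]]]'

```text
t: 20.92
tcp_pos: [0.5242, -0.1135, 0.0641]
tcp_rot: [-0.707, 0.015, 0.707, 0.015]
wrist_force: [1.2, 0.5, -5.2]
gripper_width: 0.0528
```

jog_arm --motion '[[[-1,0.2,0,0,0,0,0],[-1,0.1,0,0,0,0,0],[-1,0,0,0,0,0,0]]]'

```text
t: 21.3
tcp_pos: [0.5243, -0.1135, 0.0614]
tcp_rot: [0.707, -0.015, -0.707, -0.015]
wrist_force: [0.3, -0.6, -4.6]
gripper_width: 0.0529
```

jog_arm --motion '[[[-1,0.1,0,0,0,0,0],[-1,0,0,0,0,0,0]]]'

```text
t: 21.55
tcp_pos: [0.5244, -0.1135, 0.0612]
tcp_rot: [0.707, -0.015, -0.707, -0.015]
wrist_force: [-7.3, 2.0, 9.9]
gripper_width: 0.0529
```

jog_arm --motion '[[[-1,0.1,0,0,0,0,0],[-1,0,0,0,0,0,0]]]'

```text
t: 21.8
tcp_pos: [0.5245, -0.1134, 0.0612]
tcp_rot: [0.707, -0.015, -0.707, -0.014]
wrist_force: [-13.1, 5.7, 23.4]
gripper_width: 0.0529
```

jog_arm --motion '[[[1,-0.1,0,0,0,0,0],[1,0,0,0,0,0,0],[1,0,0,0,0,0,0],[1,0,0,0,0,0,0],[1,-2,0,0,0,0,0],[1,-4,0,0,0,0,0],[1,-5,0,0,0,0,0],[1,-5,0,0,0,0,0]]]'

```text
t: 22.8
tcp_pos: [0.524, -0.1134, 0.2218]
tcp_rot: [-0.707, 0.015, 0.707, 0.015]
wrist_force: [0.5, 0.4, 0.7]
gripper_width: 0.0857
```

jog_arm --motion '[[[1,-5,0,0,0,0,0],[1,0,0,0,0,0,0],[1,0,0,0,0,0,0]]]'

```text
t: 23.18
tcp_pos: [0.5242, -0.1135, 0.2698]
tcp_rot: [-0.707, 0.015, 0.707, 0.015]
wrist_force: [0.6, 0.1, -0.4]
gripper_width: 0.0853
```

```bash
python3 plan.py .445 .396 .27 -.045
python3 - <<'E'
from h import *
a=cv2.resize(save('wrist','w13.png'),(400,300));b=save('scene','s13.png')[120:280,130:343];b=cv2.resize(b,(400,300),interpolation=cv2.INTER_CUBIC)
cv2.imwrite('pics/c13.png',cv2.cvtColor(np.hstack([a,b]),cv2.COLOR_RGB2BGR))
E
```

```text
t 23.18 pos [ 0.52 -0.11  0.27] w 0.0853 F [ 0.6  0.1 -0.4] q6 1.26
turn units [0.03 0.   0.  ] | then shift cm [ -0.02 -50.54  10.2 ] | (before turn frame) [ -0.01 -50.58  10.02]
```

View pics/c13.png

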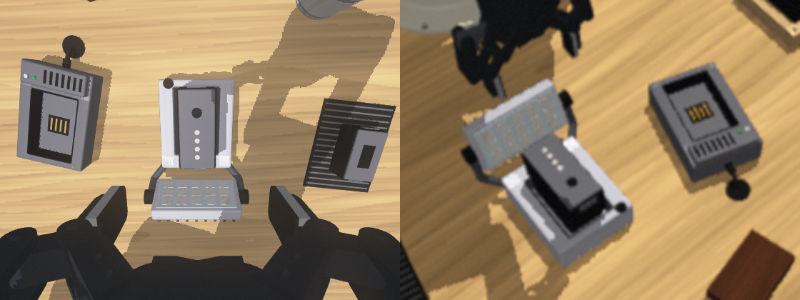

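jog_arm --motion '[[[1,0,-5.2,1.0,0,0,0],[1,0,-5.2,1.0,0,0,0],[1,0,-5.2,1.0,0,0,0],[1,0,-5.2,1.0,0,0,0],[1,0,-5.2,1.0,0,0,0],[1,0,-5.2,1.0,0,0,0],[1,0,-5.2,1.0,0,0,0],[1,0,-5.2,1.0,0,0,0]]]'

```text
t: 24.28
tcp_pos: [0.4608, 0.3071, 0.2694]
tcp_rot: [-0.707, 0.015, 0.707, 0.014]
wrist_force: [0.8, 0.3, 1.0]
gripper_width: 0.0852
```

jog_arm --motion '[[[1,0,-5.2,1.0,0,0,0],[1,0,-4.0,1.1,0,0,0],[1,0,0,0,0,0,0],[1,0,0,0,0,0,0]]]'

```text
t: 24.78
tcp_pos: [0.4443, 0.3978, 0.2695]
tcp_rot: [-0.707, 0.015, 0.707, 0.014]
wrist_force: [0.4, 0.3, 0.4]
gripper_width: 0.0855
```

```bash
python3 plan.py .445 .396 .27 -.045
python3 - <<'E'
from h import *
im=save('wrist','w14.png'); 
i=im[40:290,130:430]; cv2.imwrite('pics/w14z.png',cv2.cvtColor(cv2.resize(i,(720,600),interpolation=cv2.INTER_CUBIC),cv2.COLOR_RGB2BGR))
E
```

```text
t 24.77 pos [0.44 0.4  0.27] w 0.0855 F [0.4 0.3 0.4] q6 2.21
turn units [ 0.04  0.01 -0.01] | then shift cm [-0.05  0.18 -0.08] | (before turn frame) [-0.05  0.18 -0.08]
```

View pics/w14z.png

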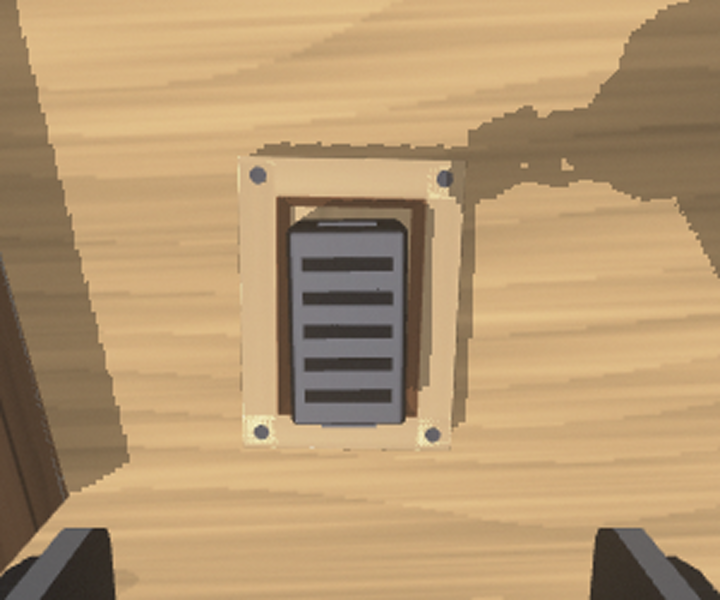

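```bash
python3 - <<'E'
from plan import *
z=lambda L:[(130+u/2.4-.4,40+v/2.4-.4) for u,v in L]
np.set_printoptions(precision=4)
rep('pack',px(z([(289,230),(407,230),(405,425),(293,425)]),.078))
rep('mouth',px(z([(277,198),(426,200),(417,416),(280,415)]),.032))
rep('screws',px(z([(258,175),(444.5,178.5),(432,434),(261,432)]),.032))
rep('base',px(z([(239,156),(465,160),(450,449),(244,447)]),.032))
E
python3 plan.py .444 .395 .033 -.045
```

```text
pack c [0.4445 0.3987] yaw -0.039 L 0.0888 0.0888 W 0.0512 0.052
mouth c [0.4456 0.3981] yaw -0.057 L 0.11 0.1096 W 0.0723 0.0716
screws c [0.446  0.3986] yaw -0.062 L 0.1301 0.1296 W 0.0899 0.0899
base c [0.4462 0.3983] yaw -0.061 L 0.1472 0.1465 W 0.1082 0.1089
t 24.82 pos [0.44 0.4  0.27] w 0.0852 F [ 0.2 -0.4 -0.2] q6 2.21
turn units [ 0.03  0.01 -0.01] | then shift cm [23.68  0.25  0.04] | (before turn frame) [23.68  0.23  0.03]
```

```bash
python3 plan.py .4447 .398 .039 -.042
```

```text
t 24.82 pos [0.44 0.4  0.27] w 0.0852 F [ 0.2 -0.4 -0.2] q6 2.21
turn units [ 0.    0.01 -0.01] | then shift cm [23.08 -0.06 -0.02] | (before turn frame) [23.08 -0.07 -0.03]
```

jog_arm --motion '[[[1,4,0,0,0,0,0],[1,4,0,0,0,0,0],[1,4,0,0,0,0,0],[1,3.5,0,0,0,0,0],[1,0.5,0,0,0,0,0],[1,0,0,0,0,0,0],[1,0,0,0,0,0,0]]]'

```text
t: 25.7
tcp_pos: [0.4451, 0.3985, 0.1121]
tcp_rot: [0.708, -0.014, -0.706, -0.015]
wrist_force: [-0.6, -1.1, -0.5]
gripper_width: 0.0851
```

```bash
python3 plan.py .4447 .398 .039 -.042
python3 - <<'E'
from h import *
save('wrist','w15.png')
E
```

```text
t 25.7 pos [0.45 0.4  0.11] w 0.0851 F [-0.6 -1.1 -0.5] q6 2.21
turn units [ 0.   -0.02  0.01] | then shift cm [7.31 0.05 0.04] | (before turn frame) [7.31 0.06 0.05]
```

View pics/w15.png

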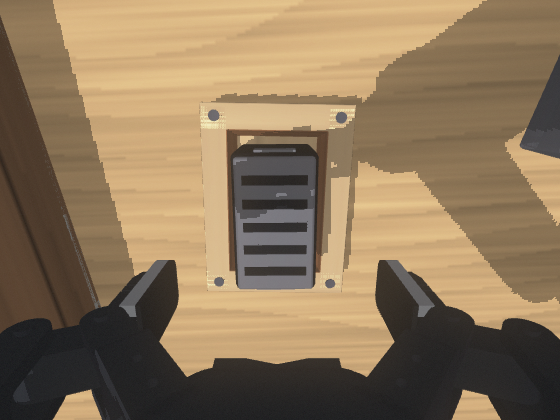

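jog_arm --motion '[[[1,3,0,0,0,0,0],[1,3,0,0,0,0,0],[1,1.3,0,0,0,0,0],[1,0,0,0,0,0,0],[-1,0,0,0,0,0,0],[-1,0,0,0,0,0,0],[-1,0,0,0,0,0,0],[-1,0,0,0,0,0,0]]]'

```text
t: 26.75
tcp_pos: [0.4449, 0.3989, 0.0389]
tcp_rot: [0.708, -0.014, -0.706, -0.015]
wrist_force: [-0.7, 0.9, 8.2]
gripper_width: 0.0522
```

jog_arm --motion '[[[-1,0,0,0,0,0,0],[-1,0,0,0,0,0,0],[-1,0,0,0,0,0,0]]]'

```text
t: 27.12
tcp_pos: [0.445, 0.3989, 0.0389]
tcp_rot: [0.708, -0.014, -0.706, -0.015]
wrist_force: [-1.5, 1.9, 8.4]
gripper_width: 0.0526
```

jog_arm --motion '[[[-1,-1,0,0,0,0,0],[-1,-1.5,0,0,0,0,0],[-1,-2,0,0,0,0,0],[-1,-2.5,0,0,0,0,0],[-1,-3,0,0,0,0,0],[-1,-2.5,0,0,0,0,0],[-1,0,0,0,0,0,0],[-1,0,0,0,0,0,0]]]'

```text
t: 28.12
tcp_pos: [0.4441, 0.398, 0.1616]
tcp_rot: [-0.707, 0.015, 0.707, 0.014]
wrist_force: [-1.4, 0.2, -4.3]
gripper_width: 0.0521
```

```bash
python3 plan.py .5275 .1272 .165 -.29
python3 - <<'E'
from h import *
save('wrist','w16.png')
E
```

```text
t 28.12 pos [0.44 0.4  0.16] w 0.0521 F [-1.4  0.2 -4.3] q6 2.21
turn units [ 2.37  0.01 -0.01] | then shift cm [ -0.34  23.57 -15.74] | (before turn frame) [-0.34 26.72 -9.46]
```

View pics/w16.png

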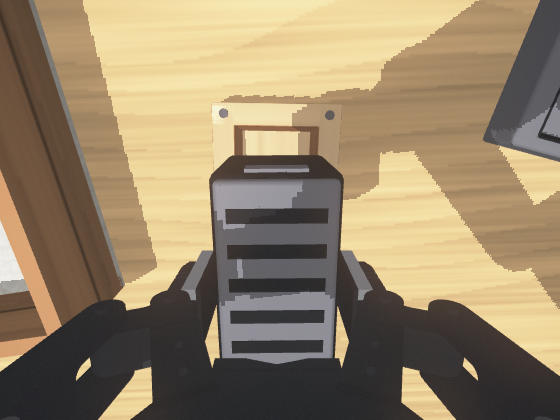

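jog_arm --motion '[[[-1,0,0,0,0.79,0,0],[-1,0,0,0,0.79,0,0],[-1,0,0,0,0.79,0,0],[-1,0,3.6,-2.4,0,0,0],[-1,0,3.6,-2.4,0,0,0],[-1,0,3.6,-2.4,0,0,0],[-1,0,3.6,-2.4,0,0,0],[-1,0,3.6,-2.4,0,0,0]]]'

```text
t: 29.18
tcp_pos: [0.5078, 0.19, 0.1613]
tcp_rot: [-0.699, 0.102, 0.7, 0.102]
wrist_force: [0.9, -0.4, -4.0]
gripper_width: 0.0522
```

jog_arm --motion '[[[-1,0,3.6,-2.4,0,0,0],[-1,-0.3,2.0,-1.3,0,0,0],[-1,0,0,0,0,0,0],[-1,0,0,0,0,0,0]]]'

```text
t: 29.68
tcp_pos: [0.527, 0.1276, 0.1646]
tcp_rot: [-0.699, 0.102, 0.7, 0.102]
wrist_force: [-0.4, 0.4, -3.9]
gripper_width: 0.0522
```

```bash
python3 plan.py .5275 .1272 .09 -.29
python3 - <<'E'
from h import *
save('wrist','w17.png')
E
```

```text
t 29.68 pos [0.53 0.13 0.16] w 0.0522 F [-0.4  0.4 -3.9] q6 1.96
turn units [ 0.    0.01 -0.  ] | then shift cm [ 7.46  0.03 -0.06] | (before turn frame) [ 7.46  0.02 -0.07]
```

View pics/w17.png

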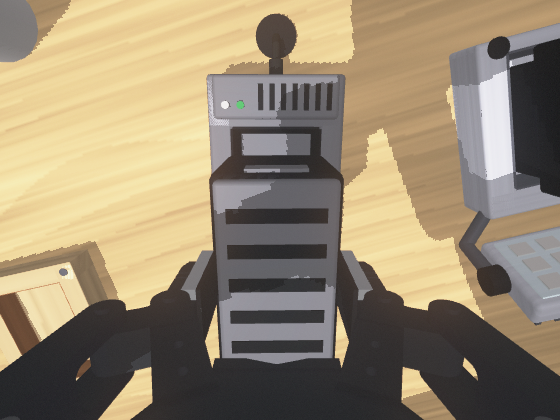

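jog_arm --motion '[[[-1,3,0,0,0,0,0],[-1,3,0,0,0,0,0],[-1,2.3,0,-0.05,0,0,0],[-1,0.6,0,0,0,0,0],[-1,0,0,0,0,0,0],[-1,0,0,0,0,0,0]]]'

```text
t: 30.48
tcp_pos: [0.5284, 0.1274, 0.0774]
tcp_rot: [0.7, -0.102, -0.699, -0.102]
wrist_force: [0.3, -0.6, -3.8]
gripper_width: 0.0522
```

```bash
python3 plan.py .5275 .1272 .051 -.29
python3 - <<'E'
from h import *
a=cv2.resize(save('wrist','w18.png'),(400,300));b=save('scene','s18.png')[110:250,200:386];b=cv2.resize(b,(400,300),interpolation=cv2.INTER_CUBIC)
cv2.imwrite('pics/c18.png',cv2.cvtColor(np.hstack([a,b]),cv2.COLOR_RGB2BGR))
E
```

```text
t 30.48 pos [0.53 0.13 0.08] w 0.0522 F [ 0.3 -0.6 -3.8] q6 1.95
turn units [ 0.01 -0.01  0.01] | then shift cm [2.64 0.04 0.08] | (before turn frame) [2.64 0.05 0.08]
```

View pics/c18.png

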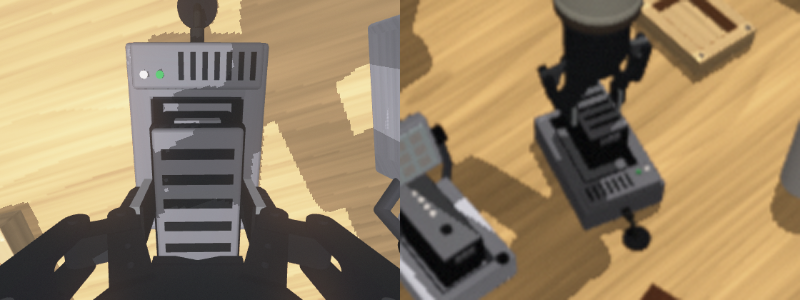

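jog_arm --motion '[[[-1,0.6,0,0.05,0,0,0],[-1,0.5,0,0,0,0,0],[-1,0.5,0,0,0,0,0],[-1,0.4,0,0,0,0,0],[-1,0.3,0,0,0,0,0],[-1,0,0,0,0,0,0]]]'

```text
t: 31.32
tcp_pos: [0.5274, 0.1272, 0.0531]
tcp_rot: [-0.7, 0.102, 0.7, 0.102]
wrist_force: [-1.0, -0.2, -2.8]
gripper_width: 0.0521
```

jog_arm --motion '[[[-1,0.2,0,0,0,0,0],[-1,0.1,0,0,0,0,0],[-1,0,0,0,0,0,0]]]'

```text
t: 31.7
tcp_pos: [0.5276, 0.1274, 0.0509]
tcp_rot: [0.7, -0.102, -0.7, -0.102]
wrist_force: [-2.2, 1.1, 4.9]
gripper_width: 0.0524
```

jog_arm --motion '[[[-1,0.1,0,0,0,0,0],[-1,0,0,0,0,0,0]]]'

```text
t: 31.95
tcp_pos: [0.5277, 0.1274, 0.0508]
tcp_rot: [0.7, -0.102, -0.699, -0.102]
wrist_force: [-9.0, 0.7, 18.7]
gripper_width: 0.0521
```

Seated at the predicted height. Release and rise.

jog_arm --motion '[[[1,-0.1,0,0,0,0,0],[1,0,0,0,0,0,0],[1,0,0,0,0,0,0],[1,0,0,0,0,0,0],[1,-2,0,0,0,0,0],[1,-4,0,0,0,0,0],[1,-5,0,0,0,0,0],[1,-5,0,0,0,0,0]]]'

```text
t: 32.95
tcp_pos: [0.5272, 0.1272, 0.2119]
tcp_rot: [-0.7, 0.102, 0.7, 0.102]
wrist_force: [1.1, 1.0, -0.2]
gripper_width: 0.0857
```

jog_arm --motion '[[[1,-4,0,0,0,0,0],[1,0,0,0,0,0,0],[1,0,0,0,0,0,0]]]'

```text
t: 33.33
tcp_pos: [0.5272, 0.1272, 0.2494]
tcp_rot: [-0.699, 0.102, 0.7, 0.102]
wrist_force: [-0.1, 1.1, 0.3]
gripper_width: 0.085
```

```bash
python3 plan.py .457 -.392 .25 -.149
python3 - <<'E'
from h import *
a=cv2.resize(save('wrist','w19.png'),(400,300));b=save('scene','s19.png')[110:250,200:386];b=cv2.resize(b,(400,300),interpolation=cv2.INTER_CUBIC)
cv2.imwrite('pics/c19.png',cv2.cvtColor(np.hstack([a,b]),cv2.COLOR_RGB2BGR))
E
```

```text
t 33.33 pos [0.53 0.13 0.25] w 0.085 F [-0.1  1.1  0.3] q6 1.95
turn units [-1.34  0.01 -0.  ] | then shift cm [-0.06 52.39 -0.76] | (before turn frame) [-0.05 51.76 -8.1 ]
```

View pics/c19.png

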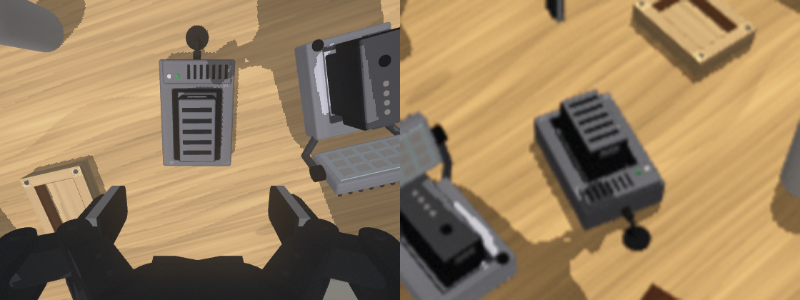

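jog_arm --motion '[[[1,0,0,0,-0.67,0,0],[1,0,0,0,-0.67,0,0],[1,0,5.2,0,0,0,0],[1,0,5.2,-0.1,0,0,0],[1,0,5.2,-0.1,0,0,0],[1,0,5.2,-0.1,0,0,0],[1,0,5.2,-0.1,0,0,0],[1,0,5.2,-0.1,0,0,0]]]'

```text
t: 34.42
tcp_pos: [0.4853, -0.1835, 0.2493]
tcp_rot: [-0.705, 0.052, 0.706, 0.053]
wrist_force: [1.1, 0.2, 1.0]
gripper_width: 0.085
```

jog_arm --motion '[[[1,0,5.2,-0.1,0,0,0],[1,0,5.2,-0.1,0,0,0],[1,0,5.2,-0.1,0,0,0],[1,0,5.4,0,0,0,0],[1,0,0,0,0,0,0],[1,0,0,0,0,0,0]]]'

```text
t: 35.17
tcp_pos: [0.4576, -0.3898, 0.2493]
tcp_rot: [-0.705, 0.052, 0.706, 0.053]
wrist_force: [0.2, 0.4, -0.3]
gripper_width: 0.0853
```

```bash
python3 plan.py .457 -.392 .0245 -.149
python3 - <<'E'
from h import *
im=save('wrist','w20.png')
i=im[40:290,130:430]; cv2.imwrite('pics/w20z.png',cv2.cvtColor(cv2.resize(i,(720,600),interpolation=cv2.INTER_CUBIC),cv2.COLOR_RGB2BGR))
E
```

```text
t 35.17 pos [ 0.46 -0.39  0.25] w 0.0853 F [ 0.2  0.4 -0.3] q6 0.89
turn units [-0.01  0.01  0.01] | then shift cm [22.48  0.23  0.02] | (before turn frame) [22.48  0.26 -0.  ]
```

View pics/w20z.png

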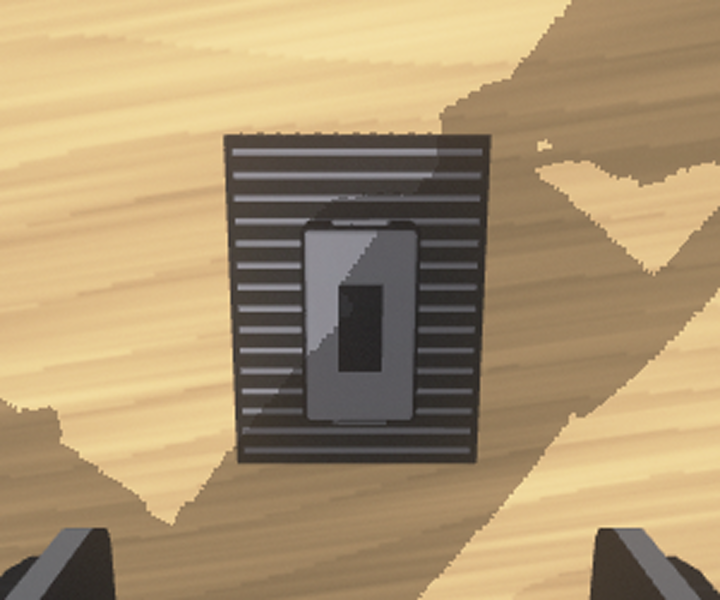

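jog_arm --motion '[[[1,5,0.25,0,0,0,0],[1,5,0,0,0,0,0],[1,5,0,0,0,0,0],[1,4,0,0,0,0,0],[1,2,0,0,0,0,0],[1,1.4,0,0,0,0,0],[1,0,0,0,0,0,0],[1,0,0,0,0,0,0]]]'

```text
t: 36.22
tcp_pos: [0.4579, -0.3928, 0.0274]
tcp_rot: [0.706, -0.053, -0.705, -0.052]
wrist_force: [0.2, -0.3, 0.1]
gripper_width: 0.0857
```

```bash
python3 plan.py .4575 -.392 .0245 -.149
```

```text
t 36.23 pos [ 0.46 -0.39  0.03] w 0.0857 F [ 0.2 -0.3  0.1] q6 0.88
turn units [ 0.   -0.01 -0.01] | then shift cm [ 0.29 -0.07  0.05] | (before turn frame) [ 0.29 -0.07  0.05]
```

jog_arm --motion '[[[1,0.3,-0.05,0,0,0,0],[1,0,0,0,0,0,0],[-1,0,0,0,0,0,0],[-1,0,0,0,0,0,0],[-1,0,0,0,0,0,0],[-1,0,0,0,0,0,0],[-1,0,0,0,0,0,0],[-1,0,0,0,0,0,0]]]'

```text
t: 37.22
tcp_pos: [0.4576, -0.393, 0.0247]
tcp_rot: [0.705, -0.053, -0.705, -0.052]
wrist_force: [-4.9, -1.4, 14.2]
gripper_width: 0.0475
```

jog_arm --motion '[[[-1,-0.5,0,0,0,0,0],[-1,-1.5,0,0,0,0,0],[-1,-2.5,0,0,0,0,0],[-1,-2.5,0,0,0,0,0],[-1,-3.0,0,0,0,0,0],[-1,-3.0,0,0,0,0,0],[-1,-2,0,0,0,0,0],[-1,0,0,0,0,0,0]]]'

```text
t: 38.22
tcp_pos: [0.4579, -0.3925, 0.1752]
tcp_rot: [0.706, -0.053, -0.704, -0.052]
wrist_force: [0.9, 0.2, -3.0]
gripper_width: 0.0471
```

jog_arm --motion '[[[-1,-3,0,0,0,0,0],[-1,-3,0,0,0,0,0],[-1,0,0,0,0,0,0]]]'

```text
t: 38.6
tcp_pos: [0.4578, -0.3924, 0.2344]
tcp_rot: [0.706, -0.053, -0.705, -0.052]
wrist_force: [0.0, 0.2, -2.8]
gripper_width: 0.0475
```

```bash
python3 plan.py .446 .3983 .22 -.06
python3 - <<'E'
from h import *
save('wrist','w21.png')
E
```

```text
t 38.6 pos [ 0.46 -0.39  0.23] w 0.0475 F [ 0.   0.2 -2.8] q6 0.88
turn units [-0.85 -0.02 -0.01] | then shift cm [  1.44 -78.86   5.92] | (before turn frame) [  1.31 -78.02  12.92]
```

View pics/w21.png

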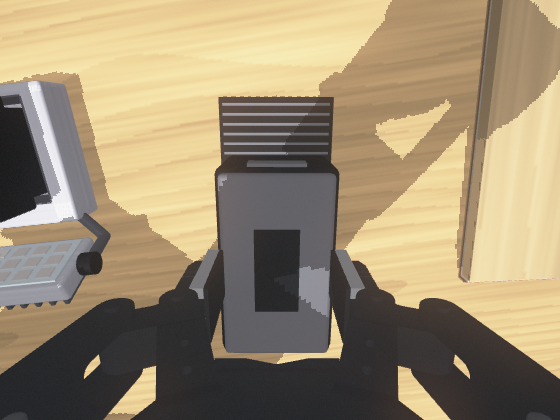

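jog_arm --motion '[[[-1,0,0,0,-0.85,0,0],[-1,0,-3,0.3,0,0,0],[-1,0,-5,0.4,0,0,0],[-1,0,-5,0.4,0,0,0],[-1,0,-5,0.4,0,0,0],[-1,0,-5,0.4,0,0,0],[-1,0,-5,0.4,0,0,0],[-1,0,-5,0.4,0,0,0]]]'

```text
t: 39.65
tcp_pos: [0.4495, -0.0594, 0.2314]
tcp_rot: [-0.706, 0.021, 0.708, 0.022]
wrist_force: [0.5, 0.6, -2.2]
gripper_width: 0.0475
```

jog_arm --motion '[[[-1,0,-5,0.4,0,0,0],[-1,0,-5,0.4,0,0,0],[-1,0,-5,0.4,0,0,0],[-1,0,-5,0.4,0,0,0],[-1,0,-5,0.4,0,0,0],[-1,0,-5,0.4,0,0,0],[-1,0,-5,0.4,0,0,0],[-1,0,-5,0.4,0,0,0]]]'

```text
t: 40.65
tcp_pos: [0.4416, 0.3416, 0.2312]
tcp_rot: [-0.706, 0.022, 0.708, 0.021]
wrist_force: [1.2, 0.2, -2.0]
gripper_width: 0.0474
```

jog_arm --motion '[[[-1,0,-3.5,0,0,0,0],[-1,0,-1.5,0,0,0,0],[-1,0,0,0,0,0,0],[-1,0,0,0,0,0,0]]]'

```text
t: 41.15
tcp_pos: [0.4456, 0.389, 0.233]
tcp_rot: [-0.707, 0.022, 0.707, 0.021]
wrist_force: [0.4, -1.3, -2.0]
gripper_width: 0.0476
```

```bash
python3 plan.py .446 .3983 .06 -.06
python3 - <<'E'
from h import *
save('wrist','w22.png')
E
```

```text
t 41.15 pos [0.45 0.39 0.23] w 0.0476 F [ 0.4 -1.3 -2. ] q6 2.22
turn units [-0.01  0.   -0.01] | then shift cm [17.3  -0.93  0.01] | (before turn frame) [17.3  -0.94  0.01]
```

View pics/w22.png

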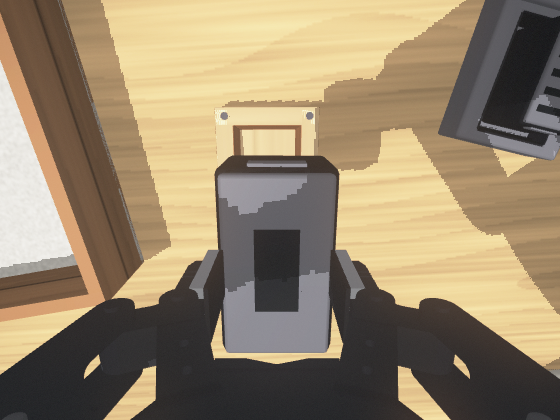

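jog_arm --motion '[[[-1,0,-0.9,0,0,0,0],[-1,4,0,0,0,0,0],[-1,4,0,0,0,0,0],[-1,4,0,0,0,0,0],[-1,3.5,0,0,0,0,0],[-1,1.5,0,0,0,0,0],[-1,0,0,0,0,0,0],[-1,0,0,0,0,0,0]]]'

```text
t: 42.2
tcp_pos: [0.4467, 0.3995, 0.065]
tcp_rot: [0.707, -0.021, -0.706, -0.022]
wrist_force: [0.5, -0.8, -3.3]
gripper_width: 0.047
```

```bash
python3 plan.py .446 .3983 .0335 -.06
python3 - <<'E'
from h import *
a=cv2.resize(save('wrist','w23.png'),(400,300));b=save('scene','s23.png')[60:180,270:430];b=cv2.resize(b,(400,300),interpolation=cv2.INTER_CUBIC)
cv2.imwrite('pics/c23.png',cv2.cvtColor(np.hstack([a,b]),cv2.COLOR_RGB2BGR))
E
```

```text
t 42.2 pos [0.45 0.4  0.07] w 0.047 F [ 0.5 -0.8 -3.3] q6 2.23
turn units [-0.   -0.02  0.01] | then shift cm [3.15 0.12 0.07] | (before turn frame) [3.15 0.13 0.07]
```

View pics/c23.png

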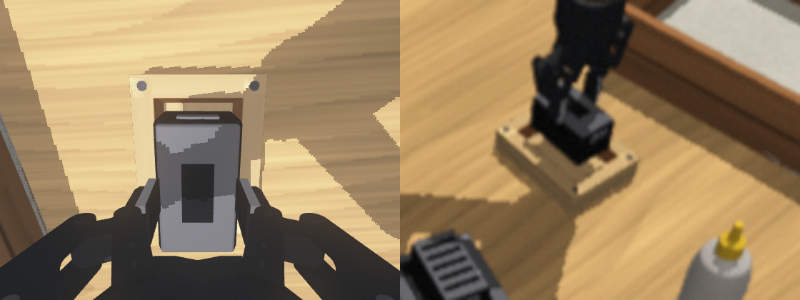

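jog_arm --motion '[[[-1,0.6,0.1,0.05,0,0,0],[-1,0.6,0,0,0,0,0],[-1,0.5,0,0,0,0,0],[-1,0.5,0,0,0,0,0],[-1,0.4,0,0,0,0,0],[-1,0.3,0,0,0,0,0],[-1,0,0,0,0,0,0]]]'

```text
t: 43.18
tcp_pos: [0.4455, 0.398, 0.0342]
tcp_rot: [-0.707, 0.021, 0.707, 0.021]
wrist_force: [-0.5, -0.1, -2.3]
gripper_width: 0.0471
```

jog_arm --motion '[[[-1,0.1,0,0,0,0,0],[-1,0.1,0,0,0,0,0],[-1,0,0,0,0,0,0]]]'

```text
t: 43.55
tcp_pos: [0.4457, 0.3982, 0.0337]
tcp_rot: [0.707, -0.021, -0.706, -0.021]
wrist_force: [-6.6, -2.9, 14.8]
gripper_width: 0.0476
```

jog_arm --motion '[[[-1,0.1,0,0,0,0,0],[-1,0,0,0,0,0,0]]]'

```text
t: 43.8
tcp_pos: [0.4457, 0.3983, 0.0337]
tcp_rot: [0.707, -0.021, -0.706, -0.022]
wrist_force: [-11.5, -7.0, 27.1]
gripper_width: 0.0473
```

jog_arm --motion '[[[1,-0.1,0,0,0,0,0],[1,0,0,0,0,0,0],[1,0,0,0,0,0,0],[1,0,0,0,0,0,0],[1,-2,0,0,0,0,0],[1,-4,0,0,0,0,0],[1,-5,0,0,0,0,0],[1,-5,0,0,0,0,0]]]'

```text
t: 44.8
tcp_pos: [0.4453, 0.3979, 0.1938]
tcp_rot: [-0.707, 0.021, 0.707, 0.021]
wrist_force: [0.8, -0.3, 0.3]
gripper_width: 0.0855
```

jog_arm --motion '[[[1,-5,0,0,0,0,0],[1,0,0,0,0,0,0],[1,0,0,0,0,0,0]]]'

```text
t: 45.18
tcp_pos: [0.4454, 0.3979, 0.2416]
tcp_rot: [-0.707, 0.021, 0.707, 0.021]
wrist_force: [-0.0, 0.4, -0.6]
gripper_width: 0.0856
```

```bash
python3 plan.py .446 .3983 .25 -.06
python3 - <<'E'
from h import *
save('wrist','w24.png');im=save('scene','s24.png')
a=cv2.resize(cv2.imread('pics/w24.png'),(400,300));b=cv2.cvtColor(cv2.resize(im[60:285,130:430],(400,300),interpolation=cv2.INTER_CUBIC),cv2.COLOR_RGB2BGR)
cv2.imwrite('pics/c24.png',np.hstack([a,b]))
i=cv2.imread('pics/w24.png')[40:290,130:430];cv2.imwrite('pics/w24z.png',cv2.resize(i,(720,600),interpolation=cv2.INTER_CUBIC))
E
```

```text
t 45.17 pos [0.45 0.4  0.24] w 0.0856 F [-0.   0.4 -0.6] q6 2.23
turn units [-0.  0. -0.] | then shift cm [-0.84 -0.04 -0.06] | (before turn frame) [-0.84 -0.04 -0.06]
```

View pics/c24.png

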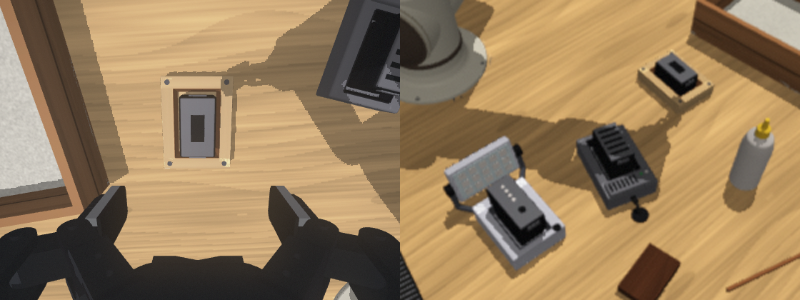

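View pics/w24z.png

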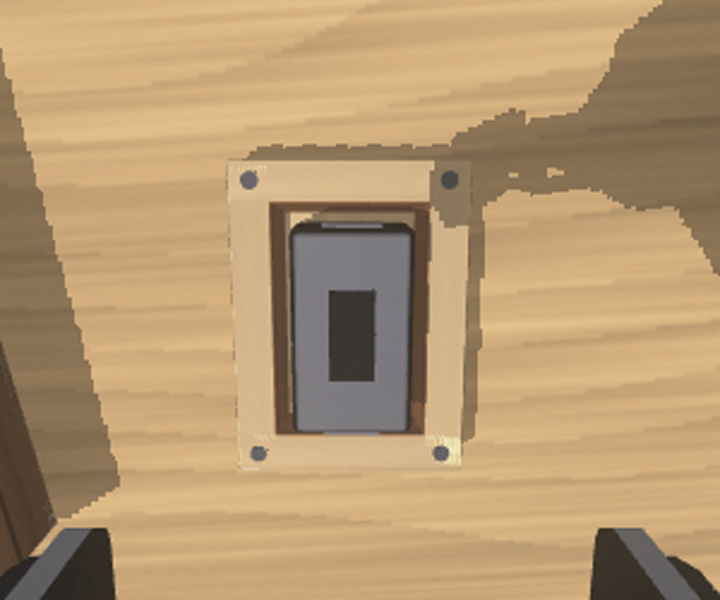

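Run:
```python
from plan import *
z=lambda L:[(130+u/2.4-.4,40+v/2.4-.4) for u,v in L]
rep('compact',px(z([(292,232),(413,232),(411,432),(294,432)]),.062))
rep('screws',px(z([(249,180),(450,180),(441,453.5),(258.5,453.5)]),.032))
from fit import *
o={}
for c in('top','scene'):
    snapshot(c)
    for l in('tall_pack_center','standard_pack_center','compact_pack_center','glue_bottle_center','tin_center','offcut_center'):
        r=silhouettes(c,l); o[c,l]=r[0]['mask'].astype(np.uint8) if r else None
def f(l,b,p0):
    print(l,fit({c:o[c,l] for c in('top','scene') if o[c,l] is not None},b,p0))
np.set_printoptions(precision=4,suppress=True)
f('tall_pack_center',[box(-.058,.058,-.027,.027,.056,.110),box(-.046,.046,-.027,.027,.042,.06)],[.5245,-.1133,-.04])
f('standard_pack_center',[box(-.046,.046,-.027,.027,.04,.090)],[.5275,.127,-.29])
f('compact_pack_center',[box(-.046,.046,-.027,.027,.028,.062)],[.446,.398,-.05])
for l in('glue_bottle_center','tin_center','offcut_center'):
    a=o['scene',l]; b=D['scene',l][0]['mask']; print(l,[np.mean(np.nonzero(m),axis=1).round(1) for m in(a,b) if m is not None])
```

```text
compact c [0.45 0.4 ] yaw -0.061 L 0.088 0.088 W 0.0506 0.0525
screws c [0.45 0.4 ] yaw -0.061 L 0.1297 0.1297 W 0.0899 0.0897
tall_pack_center (array([ 0.5237, -0.1138, -0.0337]), np.float64(0.15149769575443384))
standard_pack_center (array([ 0.5245,  0.126 , -0.3043]), np.float64(0.07609043745596622))
compact_pack_center (array([ 0.4432,  0.3946, -0.0594]), np.float64(1.0506527707737994))
glue_bottle_center [array([176.8, 394. ]), array([176.6, 393.8])]
tin_center [array([334.7, 194. ]), array([334.7, 194. ])]
offcut_center [array([267. , 315.9]), array([266.7, 315.9])]
```

All checks agree apart from one bad compact mask. The wrist view and the contact height both show that pack seated, so I'm handing in.

```bash
python3 -c "
from cell import *
print(hand_in())"
```

```text
the job is handed in; nothing more can be done
None
```

All three packs are swapped and the job is handed in at about 46 s. I parked the compact pack on the mat, moved the tall pack to the lamp and the standard pack to the charger, then put the compact pack in the holder. I released each pack only after feeling it touch the pocket floor, within about 0.5 mm of the expected height.

**Last checks**
- **Pack positions:** The camera fits put the tall pack about 1 mm and the standard pack about 3 mm from the middle of their pockets, both lined up with them. In the wrist picture the compact pack sits in the holder pocket at the same angle as the holder.
- **Bystanders:** The glue bottle, tin and offcut did not move in the image (0.3 pixels at most).
- **Robot:** The gripper was open and clear of everything at hand-in.

**One check failed:** the two-camera fit for the compact pack was poor (cost 1.05, against 0.08 and 0.15 for the others), probably from a false detection in one view. For that pack I relied on the wrist picture and the contact height. `hand_in()` reports no verdict, so I have no official result.

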